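Set the washed vacuum parts out to dry on the crates

TASK

Set the washed vacuum-cleaner parts out to dry: stand every tipped filter cartridge upright, knob up, in its lane on top of the upper crate, and put each part that waits on the counter (brush roll, flat filters, shroud), the same way up as it is now, flat in a free space on the lower crate's front shelf. No part may end up touching another one or anything already there. Keep the robot off the bowl, the dust bin and the filters that are already standing, and do not shift them.

Things in the scene. Friction and masses are not known exactly. Their poses are not given: they have to be found in the camera images.
- crate_low: lower wooden crate, fixed, turned bottom up: 360 (x) x 560 (y) x 80 mm high. Origin: centre of its footprint on the counter; x away from the robot, y along its length to the robot's left. Its slatted bottom is a flat surface 80 mm up, edged all round by a stacking rim 10 mm wide and 10 mm high. The front shelf is the part of it on the robot's side of the upper crate: from x = -170 mm (inside of the front rim) to x = 40 mm (face of the upper crate), y from -270 to 270 mm.
- crate_top: upper wooden crate, fixed, narrow, bottom up on the rear of the lower one: 130 (x) x 540 (y) x 65 mm high. Origin: centre of its footprint, 80 mm above the counter; axes as the lower crate. Its slatted bottom is the lane: a flat strip 65 mm above its origin (145 mm above the counter) with a stacking rim 10 mm wide and 10 mm high round the edge, clear inside from x = -55 to 55 mm and y = -260 to 260 mm. A small spring clip with a gasket hangs on its left end, out of the way.
- filter_1: tipped square grey pleated filter cartridge, block 56 x 56 mm and 72 mm tall with a round pull knob (20 mm across, 16 mm high) on the middle of its top and a dark rubber seal underneath, 88 mm in all, 90 g. Origin: the middle of the block, 36 mm above its underside and 28 mm from each side face; z runs up out of the knob, x and y square to the side faces. It starts lying on a side face in the lane with its knob roughly towards the robot. May be absent.
- filter_2: tipped square grey pleated filter cartridge, block 56 x 56 mm and 72 mm tall with a round pull knob (20 mm across, 16 mm high) on the middle of its top and a dark rubber seal underneath, 88 mm in all, 90 g. Origin: the middle of the block, 36 mm above its underside and 28 mm from each side face; z runs up out of the knob, x and y square to the side faces. It starts lying on a side face in the lane with its knob roughly towards the robot. May be absent.
- filter_3: tipped square grey pleated filter cartridge, block 56 x 56 mm and 72 mm tall with a round pull knob (20 mm across, 16 mm high) on the middle of its top and a dark rubber seal underneath, 88 mm in all, 90 g. Origin: the middle of the block, 36 mm above its underside and 28 mm from each side face; z runs up out of the knob, x and y square to the side faces. It starts lying on a side face in the lane with its knob roughly towards the robot. May be absent.
- stood_1: square grey pleated filter cartridge, block 56 x 56 mm and 72 mm tall with a round pull knob (20 mm across, 16 mm high) on the middle of its top and a dark rubber seal underneath, 88 mm in all, 90 g. Origin: the middle of the block, 36 mm above its underside and 28 mm from each side face; z runs up out of the knob, x and y square to the side faces. Already standing in the lane; leave it alone.
- stood_2: square grey pleated filter cartridge, block 56 x 56 mm and 72 mm tall with a round pull knob (20 mm across, 16 mm high) on the middle of its top and a dark rubber seal underneath, 88 mm in all, 90 g. Origin: the middle of the block, 36 mm above its underside and 28 mm from each side face; z runs up out of the knob, x and y square to the side faces. Already standing in the lane; leave it alone.
- brush_roll: white brush roll, 136 mm long: roller 30 mm across with low bristle rows (look only), between two square grey end bearings 34 x 34 mm and 12 mm long on which it rests, so that it does not roll; about 110 g. Origin: middle of its length at the height of the underside; x along the roll, z up, axis 17 mm above the origin. Lies on the counter. May be absent.
- flat_filter_1: flat round filter, a disc 56 mm across and 30 mm high, grey pleats between white rims, lying flat on the counter; about 70 g. Origin: centre of its underside, z up. May be absent.
- flat_filter_2: flat round filter, a disc 56 mm across and 30 mm high, grey pleats between white rims, lying flat on the counter; about 70 g. Origin: centre of its underside, z up. May be absent.
- shroud: cyclone shroud: perforated steel drum 48 mm across on a flange 56 mm across and 8 mm high, 62 mm tall in all, standing on its flange on the counter; about 120 g. Origin: centre of its underside, z up. May be absent.
- bowl: stainless steel bowl, 100 mm across the rim, 42 mm high, standing on the front shelf. Origin: centre of its underside. Leave it alone.
- dust_bin: clear dust bin, an open cup 84 mm across and 64 mm high with a small latch, standing on the front shelf; nothing of it reaches beyond 47 mm from its axis. Origin: centre of its underside. Leave it alone.
Mind the look-alikes: they are no part of the job. Leave any green, orange or pink look-alike of the flat_filter_1 alone.

How it is judged (in metres and radians):
At the end, for the whole second after the job is handed in: Every cartridge present stands knob up (within 0.1 rad) in the lane; every other part rests the same way up as at the start (0.1 rad) on the front shelf, inside the rim (underside within 7 mm of the slats); nothing touches a neighbour; bystanders upright, within 15 mm of their start (angle between each of filter_1, filter_2, filter_3, stood_1, stood_2, brush_roll, flat_filter_1, flat_filter_2, shroud, stood_1, stood_2, bowl, dust_bin's own z axis and vertical below 0.1 rad and x of filter_1 in the frame of crate_top between -0.05 and 0.05 m and y of filter_1 in the frame of crate_top between -0.26 and 0.26 m and z of filter_1 in the frame of crate_top between 0.094 and 0.108 m and linear speed of each of filter_1, filter_2, filter_3, stood_1, stood_2, brush_roll, shroud below 0.02 m/s and x of filter_2 in the frame of crate_top between -0.05 and 0.05 m and y of filter_2 in the frame of crate_top between -0.26 and 0.26 m and z of filter_2 in the frame of crate_top between 0.094 and 0.108 m and x of filter_3 in the frame of crate_top between -0.05 and 0.05 m and y of filter_3 in the frame of crate_top between -0.26 and 0.26 m and z of filter_3 in the frame of crate_top between 0.094 and 0.108 m and x of stood_1 in the frame of crate_top between -0.05 and 0.05 m and y of stood_1 in the frame of crate_top between -0.26 and 0.26 m and z of stood_1 in the frame of crate_top between 0.094 and 0.108 m and x of stood_2 in the frame of crate_top between -0.05 and 0.05 m and y of stood_2 in the frame of crate_top between -0.26 and 0.26 m and z of stood_2 in the frame of crate_top between 0.094 and 0.108 m and x of brush_roll in the frame of crate_low between -0.17 and 0.04 m and y of brush_roll in the frame of crate_low between -0.27 and 0.27 m and z of brush_roll in the frame of crate_low between 0.073 and 0.087 m and x of flat_filter_1 in the frame of crate_low between -0.17 and 0.04 m and y of flat_filter_1 in the frame of crate_low between -0.27 and 0.27 m and z of flat_filter_1 in the frame of crate_low between 0.073 and 0.087 m and x of flat_filter_2 in the frame of crate_low between -0.17 and 0.04 m and y of flat_filter_2 in the frame of crate_low between -0.27 and 0.27 m and z of flat_filter_2 in the frame of crate_low between 0.073 and 0.087 m and x of shroud in the frame of crate_low between -0.17 and 0.04 m and y of shroud in the frame of crate_low between -0.27 and 0.27 m and z of shroud in the frame of crate_low between 0.073 and 0.087 m and contact force between filter_1 and filter_2 below 0.05 N and contact force between each of filter_1, filter_2 and filter_3 below 0.05 N and contact force between each of filter_1, filter_2, filter_3 and stood_1 below 0.05 N and contact force between each of filter_1, filter_2, filter_3, stood_1 and stood_2 below 0.05 N and contact force between brush_roll and flat_filter_1 below 0.05 N and contact force between each of brush_roll, flat_filter_1 and flat_filter_2 below 0.05 N and contact force between each of brush_roll, flat_filter_1, flat_filter_2 and shroud below 0.05 N and contact force between each of brush_roll, flat_filter_1, flat_filter_2, shroud and bowl below 0.05 N and contact force between each of brush_roll, flat_filter_1, flat_filter_2, shroud, bowl and dust_bin below 0.05 N and distance of each of stood_1, stood_2, bowl, dust_bin from where it was at the start of the episode below 0.015 m).
It fails at once if the robot touches the bowl or the dust bin (contact force between any of the fingers, the arm and bowl above 1 N or contact force between any of the fingers, the arm and dust_bin above 1 N).
It fails at once if the robot touches a filter that was already standing (contact force between any of the fingers, the arm and stood_1 above 1 N or contact force between any of the fingers, the arm and stood_2 above 1 N).
It fails at once if the bowl or the dust bin is shoved aside or tipped (distance of any of bowl, dust_bin from where it was at the start of the episode above 0.015 m or angle between any of bowl, dust_bin's own z axis and vertical above 0.2 rad).
It fails at once if a filter in the gripper is brought against one that was already standing ((contact force between the fingers and filter_1 above 0.5 N and contact force between filter_1 and stood_1 above 0.5 N) or (contact force between the fingers and filter_1 above 0.5 N and contact force between filter_1 and stood_2 above 0.5 N) or (contact force between the fingers and filter_2 above 0.5 N and contact force between filter_2 and stood_1 above 0.5 N) or (contact force between the fingers and filter_2 above 0.5 N and contact force between filter_2 and stood_2 above 0.5 N) or (contact force between the fingers and filter_3 above 0.5 N and contact force between filter_3 and stood_1 above 0.5 N) or (contact force between the fingers and filter_3 above 0.5 N and contact force between filter_3 and stood_2 above 0.5 N)).
Of filter_1, filter_2, filter_3 only 2 to 3 are there at a start; the rules pass over those that are not, and their reading is None.
Of brush_roll, flat_filter_1, flat_filter_2, shroud only 3 to 4 are there at a start; the rules pass over those that are not, and their reading is None.
At some moment in a run one of flat_filter_1, flat_filter_2 may be knocked a few centimetres aside while the robot is not near it.
It also fails if it takes over 210 s, if anything falls off the work surface, if the arm or the gripper's body presses on something with over 40 N, if the wrist force passes 120 N, or if a joint passes its speed limit or range.

ROBOT

A 6-joint arm with a two-finger parallel gripper is mounted at the origin on the work surface. World frame = base frame: x ahead of the robot, y to its left, z up, the work surface at z = 0. Lengths are in m, angles in degrees, forces in N, time in s.
With the tool pointing down it reaches from about 0.3 to 0.75 m from the base axis. Payload 8.5 kg.
Tool frame: the origin (TCP) lies on the centre line of the jaws, within the pads' length; the fingertips stand 11 mm ahead of it and the grasp point (between the pads) lies 8 mm behind it; x points along the fingers, y is the direction in which the jaws open and shut, and the axes are right-handed (so a half turn about x gives the same grasp; the last joint's range is limited). The gripper opens to 85 mm and grips with 20 to 120 N. Pads are 22 mm wide; open, the fingers measure 114 mm over their backs; the gripper's body (76 mm by 85 mm) begins 54 mm behind the grasp point. The pads swing forward as they close: fully open they stand 13 mm farther back than shut.
Start: joints at [-81.95, 21.807, 74.336, -0, 83.858, -12.336], TCP at [0.192, -0.516, 0.242] pointing down, gripper open.
Joint ranges: [-178.18, 178.18], [-50.72, 133.34], [12.68, 142.11], [-81.47, 261.47], [9.98, 163.14], [-165.26, 165.26]. Speed limits (degrees/s): [136.94, 136.94, 180, 180, 180, 180].

INTERFACE

Orientations are given as a 3x3 rotation matrix whose columns are the frame's x, y, z axes.
In Python, from rig import env gives the robot as it stands.
- The arm moves only by the tool carry_out, never from a script. Its argument "motion" is a list that holds one entry, the list of rows, each a list of 7 numbers: the shift along the tool's x, y, z in cm, then the turn, a rotation vector about the tool's x, y, z in rad, then the finger opening in cm, from 0 to 8.54. A call has 1 to 5 rows; each row is the pose to reach, as a shift and turn from the pose commanded when the call began, along the tool's axes at that moment; what a row does not reach only later rows make up. A row lasts 1/12 s, in which the tool goes at most 41.7 mm and 7.16 degrees, less where a joint would pass 70% of its speed; a pose out of reach is approached as far as the arm can. A call with a gripper value outside its range is refused whole. The fingers move at their own pace and stop on an object; "grip_force" is the grip in N (left out, the last holds). Time passes only in rows, so rows that repeat a pose let the fingers close. It gives the time, the measured TCP pose, the force and the opening at its end, in the units of the state.
- env.observe(): the state, without advancing time (a new reading comes with each control period).
- env.get_image(name): name is "side" or "top"; returns a dict with "image" (420x560x3 uint8, red, green, blue), "fov_y" (degrees; the focal length in pixels is half the picture's height over the tangent of half this angle, whatever the lens; pixels are square), "cx", "cy" (the principal point, pixels), "k1" (the pictures are not rectified: a ray, as slopes to the right and down, at radius r is drawn at 1 + k1 r^2 times it, then the intrinsics apply), "R" (3x3) and "t" (3): a world point X has camera coordinates R X + t. Camera axes: x right, y down, z forward; pixel columns grow to the right and rows downward; lengths in m; the calibration is good to about 2 mm. A picture is of the moment at which its call begins. There is no depth.
- env.close_job(): hands the job in, once; it reports no verdict.
The state is a dict: "time_s": time; "q": joint angles; "qvel": joint speeds; "joint_efforts": joint torques, N m; "position": TCP position; "tool_rot": TCP orientation; "ft_force": force on the tool from outside, world axes, zero at the start; "wrist_torque": the same for the moment, N m; "grip_width": finger opening in m.
Only numpy, scipy, OpenCV 4.12 (cv2) and the standard library are available. Lean on these libraries where they do the work, as an engineer would, in place of code of your own. Each camera call takes 0.05 s, during which the arm holds its last target. There are 200 camera calls.

## Working session

There is one attempt and no reset: what is moved stays moved. The work goes in short steps, Python scripts to look and compute and a tool call to move; the robot and the scene stay as the last step left them, time stands still between calls to the robot, and variables do not carry over. Pictures are saved under pics/ and viewed, on a budget of 14 in all, crops included, one or two more only if the job needs it, and the job is handed in when it is done.

Besides the shell and the picture viewer there is one more tool, called after "Call:" as name(argument=value, ...) on one line, values as JSON. carry_out: Moves the arm, as the interface text tells. Its arguments: {"type":"object","properties":{"motion":{"type":"array","items":{"type":"array","items":{"type":"array","items":{"type":"number"}}}},"grip_force":{"type":"number"}},"required":["motion"]}

```bash
ls; mkdir -p pics; cat > h.py <<'E'
from rig import env
import numpy as np, cv2
np.set_printoptions(precision=4,suppress=True)
def snap(name,fn=None):
    d=env.get_image(name)
    if fn: cv2.imwrite('pics/'+fn,d['image'][:,:,::-1])
    return d
def K(d):
    f=d['image'].shape[0]/2/np.tan(np.radians(d['fov_y'])/2)
    return np.array([[f,0,d['cx']],[0,f,d['cy']],[0,0,1.]])
def pix(d,X):
    return cv2.projectPoints(np.array(X,float).reshape(-1,1,3),cv2.Rodrigues(np.array(d['R']))[0],np.array(d['t'],float),K(d),np.array([d['k1'],0,0,0.]))[0].reshape(-1,2)
def ray(d,uv,z):
    s=cv2.undistortPoints(np.array(uv,float).reshape(-1,1,2),K(d),np.array([d['k1'],0,0,0.])).reshape(-1,2)
    R=np.array(d['R']);c=-R.T@np.array(d['t'])
    v=np.c_[s,np.ones(len(s))]@R
    return c+v*((np.broadcast_to(z,len(s))-c[2])/v[:,2])[:,None]
E
python3 - <<'E'
from h import *
for n in('side','top'):
    d=snap(n,n+'0.png');print(n,d['fov_y'],d['cx'],d['cy'],d['k1'],np.array(d['R']),-np.array(d['R']).T@np.array(d['t']))
    cv2.imwrite('pics/'+n+'0b.png',cv2.resize(d['image'][:,:,::-1],(800,600),interpolation=cv2.INTER_CUBIC))
print(env.observe())
E
```

```text
pics
side 57.459058854200926 277.2274072144735 208.45803319650443 -0.03294423509111931 [[-0.9772 -0.212   0.0081]
 [-0.1618  0.7198 -0.675 ]
 [ 0.1372 -0.661  -0.7377]] [0.359  0.8429 0.9924]
top 45.84603615389738 288.62477397689116 207.43582590240518 0.03729991260307472 [[-0.0338 -0.9994 -0.0001]
 [-0.9791  0.0331 -0.2005]
 [ 0.2003 -0.0066 -0.9797]] [0.2401 0.0451 1.443 ]
{'time_s': 0.1, 'q': array([-81.9496,  21.8377,  74.3773,   0.0002,  83.8585, -12.3345]), 'qvel': array([-0.0471,  0.0142, -0.1112, -0.0423,  0.0542,  0.0259]), 'joint_efforts': array([  0.0032, -44.9222, -23.1658,  -0.0002,   0.0037,  -0.    ]), 'position': array([ 0.1916, -0.5153,  0.2418]), 'tool_rot': array([[-0.0002,  0.3483, -0.9374],
       [ 0.0013, -0.9374, -0.3483],
       [-1.    , -0.0013, -0.0003]]), 'ft_force': array([-0.8095,  0.2773, -0.0229]), 'wrist_torque': array([-0.0253,  0.0109, -0.0138]), 'grip_width': 0.08529622639590723}
```

View pics/top0b.png

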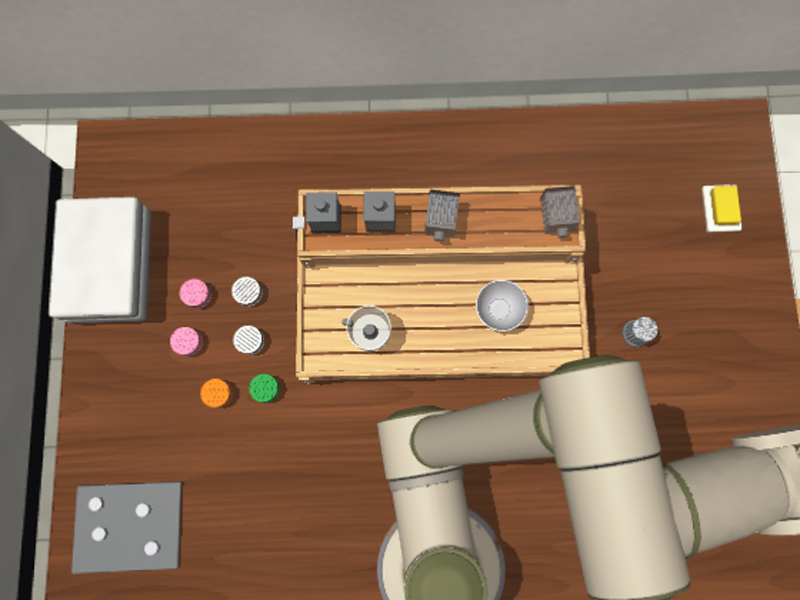

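View pics/side0b.png

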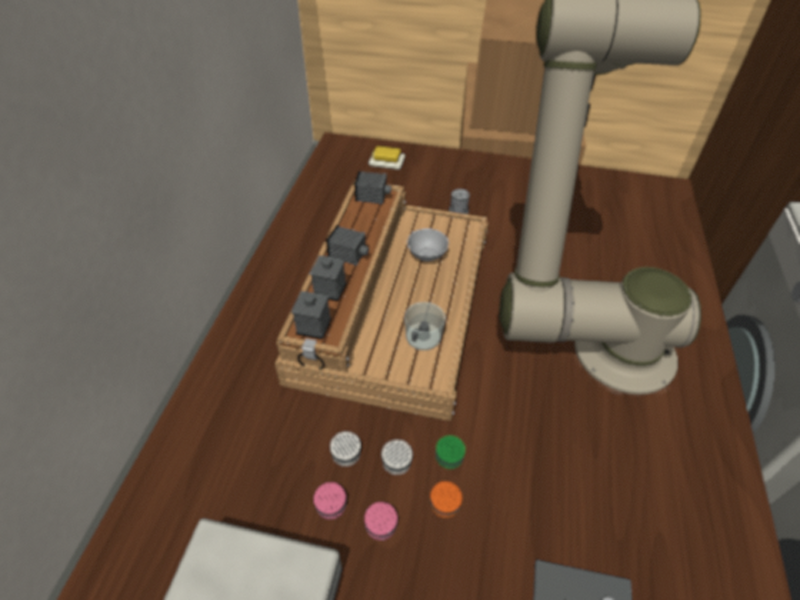

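Top view (800x600): two standing cartridges at (323,208) and (379,208), two tipped at (442,213) and (560,212). The dust bin is at (369,328), the bowl at (502,306) and the shroud at (641,330). Flat-filter candidates are white at (247,291) and (248,340), against pink (194,292) and (185,341), orange (215,392) and green (263,388). The two white-and-grey ones fit the description. No brush roll is visible, unless the arm hides it. I'll enlarge to confirm.

```bash
python3 - <<'E'
import cv2
i=cv2.imread('pics/top0.png')
cv2.imwrite('pics/c1.png',cv2.resize(i[125:275,205:465],(780,450),interpolation=cv2.INTER_CUBIC))
a=cv2.resize(i[190:290,120:220],(400,400),interpolation=cv2.INTER_CUBIC)
b=cv2.resize(i[190:290,390:490],(400,400),interpolation=cv2.INTER_CUBIC)
cv2.imwrite('pics/c2.png',cv2.hconcat([a,b]))
E
```

```text
(no output)
```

View pics/c1.png

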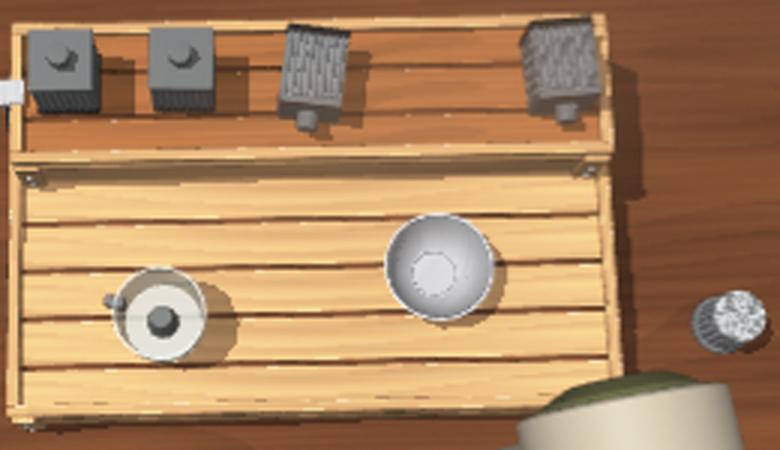

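View pics/c2.png

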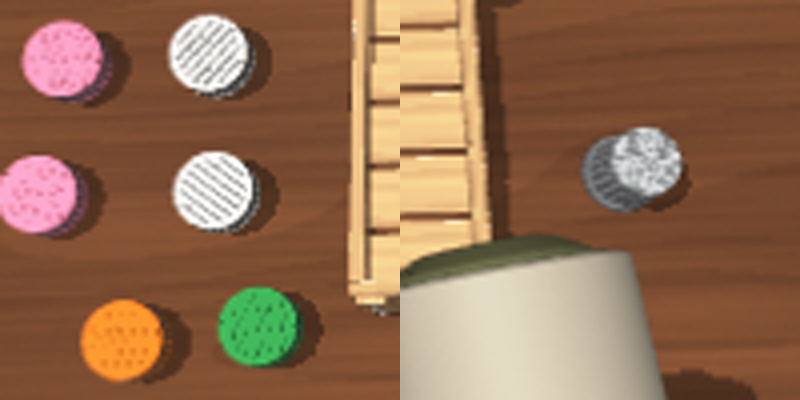

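```bash
python3 - <<'E'
from h import *
d=snap('top')
c1=lambda P:np.array(P)/3.+[205,125]-0.33
def show(n,p,z):print(n,ray(d,p,z)[:,:].round(4).tolist())
show('uptop rim TL,TR,BR,BL',c1([(12,25),(606,15),(612,152),(12,162)]),.155)
show('low rim BL, BR?',c1([(8,413),(622,378)]),.09)
show('A top',c1([(290,26),(350,32),(338,104),(280,98)]),.201);show('A knob',c1([(307,118)]),.173)
show('B top',c1([(522,30),(592,20),(600,86),(530,96)]),.201);show('B knob',c1([(567,112)]),.173)
show('stood top',c1([(28,30),(94,30),(98,90),(34,93),(148,28),(214,28),(214,90),(150,90)]),.217)
show('bowl rim c',c1([(440,267)]),.122);show('bin rim',c1([(161,315)]),.144)
show('flats',[(172.5,203.5),(173.5,237.5)],.03);show('shroud',[(451.5,230.2)],.062)
E
```

```text
uptop rim TL,TR,BR,BL [[0.7179, 0.2473, 0.155], [0.7089, -0.2926, 0.155], [0.5803, -0.2877, 0.155], [0.5893, 0.2476, 0.155]]
low rim BL, BR? [[0.3722, 0.2617, 0.09], [0.3852, -0.296, 0.09]]
A top [[0.6918, -0.0034, 0.201], [0.6845, -0.0557, 0.201], [0.6193, -0.0423, 0.201], [0.6264, 0.0078, 0.201]]
A knob [[0.6159, -0.0163, 0.173]]
B top [[0.6811, -0.2062, 0.201], [0.688, -0.2679, 0.201], [0.6276, -0.2702, 0.201], [0.6207, -0.209, 0.201]]
B knob [[0.6134, -0.2463, 0.173]]
stood top [[0.6899, 0.2237, 0.217], [0.6881, 0.1668, 0.217], [0.6338, 0.1641, 0.217], [0.633, 0.2189, 0.217], [0.6883, 0.1201, 0.217], [0.6864, 0.063, 0.217], [0.6305, 0.0646, 0.217], [0.6324, 0.1195, 0.217]]
bowl rim c [[0.4873, -0.1329, 0.122]]
bin rim [[0.4485, 0.1184, 0.144]]
flats [[0.5521, 0.3721, 0.03], [0.4524, 0.3679, 0.03]]
shroud [[0.4421, -0.4179, 0.062]]
```

The enlarged crops confirm that the two white-rimmed discs with grey stripes, at crop (210,54) and (214,190), are the flat filters. The shroud top is at (646,161) in the right half. I'll start with the shroud: move above it and turn the jaws along world x.

```bash
cat >> h.py <<'E'
from scipy.spatial.transform import Rotation as Ro
def Rt(yaw,tilt=0):
    """tool heading: tilt=0 down, y axis at yaw; tilt>0 (deg) swings the tool x towards horizontal heading yaw-90+180"""
    y=np.array([np.cos(np.radians(yaw)),np.sin(np.radians(yaw)),0]);x=np.array([0,0,-1.])
    R=np.c_[x,y,np.cross(x,y)]
    return R@Ro.from_euler('y',tilt,degrees=True).as_matrix()
def plan(p,R):
    o=env.observe();T=o['tool_rot']
    print('t',o['time_s'],'at',o['position'],'w',o['grip_width'],'F',o['ft_force'],'q',o['q'])
    print('shift cm',T.T@(np.array(p)-o['position'])*100,'rot',Ro.from_matrix(T.T@R).as_rotvec())
E
python3 - <<'E'
from h import *
plan([.442,-.418,.14],Rt(0))
E
```

```text
t 0.15 at [ 0.1916 -0.5153  0.2419] w 0.08535130595385683 F [-0.0382  1.0811  0.893 ] q [-81.9494  21.8321  74.371    0.0017  83.8571 -12.3352]
shift cm [ 10.1948  -0.3913 -26.8631] rot [-1.215  -0.0008  0.0007]
```

Call:
carry_out(motion=[[[1, 0, -2.7, -0.12, 0, 0, 8.5], [2, 0, -5.4, -0.24, 0, 0, 8.5], [3, 0, -8.1, -0.36, 0, 0, 8.5], [4, -0.1, -10.8, -0.48, 0, 0, 8.5], [5, -0.2, -13.4, -0.6, 0, 0, 8.5]]], grip_force=40)

```text
time_s: 0.57
position: [0.3176, -0.4663, 0.1916]
tool_rot: [[-0.0, 0.82, -0.572], [0.0, -0.572, -0.82], [-1.0, -0.0, -0.0]]
ft_force: [-0.7, -0.0, 0.0]
grip_width: 0.0851
```

```bash
python3 - <<'E'
from h import *
plan([.442,-.418,.14],Rt(0))
E
```

```text
t 0.5667 at [ 0.3176 -0.4663  0.1916] w 0.08511292934838531 F [-0.7484 -0.0377  0.0346] q [-67.7601  25.5587  76.947    0.0023  77.522  -32.8583]
shift cm [  5.1628   7.4427 -11.0734] rot [-0.6092 -0.0004  0.0003]
```

Call:
carry_out(motion=[[[1, 1.5, -2.2, -0.122, 0, 0, 8.5], [2, 3, -4.4, -0.244, 0, 0, 8.5], [3, 4.5, -6.6, -0.366, 0, 0, 8.5], [4, 6, -8.8, -0.488, 0, 0, 8.5], [5.1, 7.4, -11.1, -0.609, 0, 0, 8.5]]])

```text
time_s: 0.98
position: [0.4421, -0.4185, 0.1407]
tool_rot: [[-0.0, 1.0, -0.0], [0.0, -0.0, -1.0], [-1.0, -0.0, -0.0]]
ft_force: [0.0, -1.3, -1.1]
grip_width: 0.0851
```

```bash
python3 - <<'E'
from h import *
plan([.442,-.418,.045],Rt(0))
a=snap('top');b=snap('side')
S=(442,332)
cv2.imwrite('pics/p6.png',cv2.hconcat([cv2.resize(a['image'][:,:,::-1],S),np.zeros((332,10,3),np.uint8)*0,cv2.resize(b['image'][40:240,230:430,::-1],(332,332),interpolation=2)]))
E
```

```text
t 0.9833 at [ 0.4421 -0.4185  0.1407] w 0.08513317787010406 F [ 0.0231 -1.2974 -1.0526] q [-54.5521  32.5095  73.5199  -0.0026  73.9784 -54.5484]
shift cm [ 9.5676 -0.0139 -0.0475] rot [-0.0001 -0.0001  0.0001]
```

View pics/p6.png

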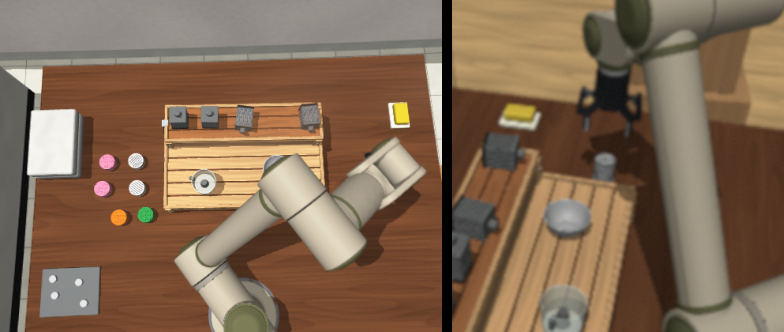

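The shroud shows at (604,160) in the side inset, under the open gripper. There is no brush roll in the area the arm hid before, so 3 parts plus 2 tipped cartridges. I'll cross-check the shroud with the side camera.

```bash
python3 - <<'E'
from h import *
d=snap('side')
i=d['image'][:,:,::-1][110:160,290:350]
cv2.imwrite('pics/p7.png',cv2.resize(i,(600,500),interpolation=2))
print(ray(d,[(321.6,134.6)],.062),pix(d,[[.442,-.418,.062],[.442,-.418,0]]),(pix(d,[[.442,-.418,.062],[.442,-.418,0]])-[290,110])*10)
E
```

```text
[[ 0.4435 -0.4222  0.062 ]] [[321.8344 135.2787]
 [320.4353 147.5273]] [[318.3438 252.7866]
 [304.3531 375.2729]]
```

View pics/p7.png

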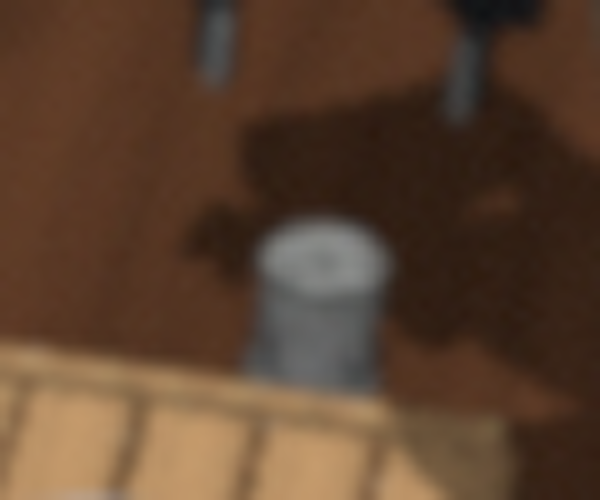

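The top of the shroud is at (323,257) against the predicted (318,253), so the two cameras agree. Descend and grip.

Call:
carry_out(motion=[[[4, 0, 0, 0, 0, 0, 8.5], [7, 0, 0, 0, 0, 0, 8.5], [9, 0, 0, 0, 0, 0, 8.5], [10.3, 0, 0, 0, 0, 0, 8.5], [10.3, 0, 0, 0, 0, 0, 8.5]]])

```text
time_s: 1.55
position: [0.4393, -0.4186, 0.0359]
tool_rot: [[-0.003, 1.0, -0.009], [0.004, -0.009, -1.0], [-1.0, -0.003, -0.004]]
ft_force: [-0.3, 1.1, 0.2]
grip_width: 0.0848
```

Call:
carry_out(motion=[[[0, 0, 0, 0, 0, 0, 4], [0, 0, 0, 0, 0, 0, 4], [0, 0, 0, 0, 0, 0, 4], [0, 0, 0, 0, 0, 0, 4], [0, 0, 0, 0, 0, 0, 4]]])

```text
time_s: 1.97
position: [0.4413, -0.4197, 0.0399]
tool_rot: [[0.001, 1.0, -0.006], [-0.002, -0.006, -1.0], [-1.0, 0.001, 0.002]]
ft_force: [-1.0, -0.2, 6.8]
grip_width: 0.047
```

Call:
carry_out(motion=[[[0, 0, 0, 0, 0, 0, 4], [0, 0, 0, 0, 0, 0, 4], [0, 0, 0, 0, 0, 0, 4], [0, 0, 0, 0, 0, 0, 4], [0, 0, 0, 0, 0, 0, 4]]])

```text
time_s: 2.38
position: [0.4413, -0.4198, 0.0399]
tool_rot: [[0.001, 1.0, -0.006], [-0.003, -0.006, -1.0], [-1.0, 0.001, 0.003]]
ft_force: [-0.9, -0.2, 6.2]
grip_width: 0.0471
```

Call:
carry_out(motion=[[[-4, 0, 0, 0, 0, 0, 4], [-8, 0, 0, 0, 0, 0, 4], [-12, 0, 0, 0, 0, 0, 4], [-13, 0, 0, 0, 0, 0, 4], [-13, 0, 0, 0, 0, 0, 4]]])

```text
time_s: 2.8
position: [0.4417, -0.4199, 0.1722]
tool_rot: [[0.004, 1.0, -0.006], [-0.006, -0.006, -1.0], [-1.0, 0.004, 0.006]]
ft_force: [0.4, -0.7, -1.2]
grip_width: 0.0473
```

```bash
python3 - <<'E'
from h import *
plan([.443,-.238,.17],Rt(0))
d=snap('side')
print((pix(d,[[.442,-.418,.12],[.442,-.418,.182]])))
cv2.imwrite('pics/p8.png',cv2.resize(d['image'][20:220,240:440,::-1],(600,600),interpolation=2))
E
```

```text
t 2.8 at [ 0.4417 -0.4199  0.1722] w 0.04733588862914532 F [ 0.3722 -0.6604 -1.2086] q [-54.6669  30.7041  71.2132   0.0026  77.6543 -54.327 ]
shift cm [  0.1094   0.0171 -18.1952] rot [-0.0059  0.0061 -0.0044]
[[323.2168 123.1542]
 [324.7797 109.4201]]
```

View pics/p8.png

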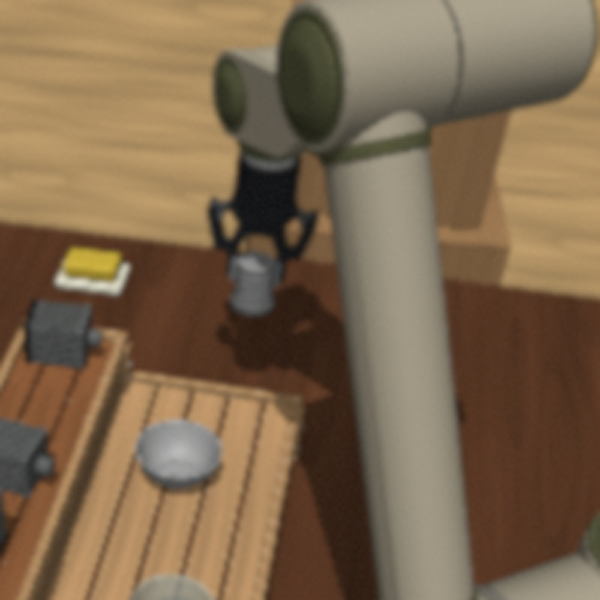

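The shroud hangs upright in the jaws at (253,285). Move it over the right-end gap, then lower it.

Call:
carry_out(motion=[[[0, 0, -4, 0, 0, 0, 4], [0, 0, -8, 0, 0, 0, 4], [0, 0, -12, 0, 0, 0, 4], [0, 0, -16, 0, 0, 0, 4], [0, 0, -18.2, -0.006, 0.006, -0.004, 4]]])

```text
time_s: 3.27
position: [0.4405, -0.2325, 0.1662]
tool_rot: [[-0.008, 1.0, 0.001], [0.01, 0.001, -1.0], [-1.0, -0.008, -0.01]]
ft_force: [0.9, 0.6, -1.0]
grip_width: 0.0468
```

Call:
carry_out(motion=[[[2, 0, 0, 0, 0, 0, 4], [3.5, 0, 0, 0, 0, 0, 4], [4.5, 0, 0, 0, 0, 0, 4], [4.9, 0, 0, 0, 0, 0, 4], [4.9, 0, 0, 0, 0, 0, 4]]])

```text
time_s: 3.68
position: [0.4404, -0.2353, 0.1191]
tool_rot: [[-0.008, 1.0, 0.001], [0.009, 0.001, -1.0], [-1.0, -0.008, -0.009]]
ft_force: [-8.1, 7.0, 19.6]
grip_width: 0.0471
```

```bash
python3 - <<'E'
from h import *
plan([.443,-.238,.12],Rt(0))
E
```

```text
t 3.6833 at [ 0.4404 -0.2353  0.1191] w 0.047129602552927065 F [-8.1159  7.0175 19.6143] q [-41.7645  24.6406  92.729    0.0898  63.3116 -41.8361]
shift cm [-0.0979  0.2608  0.2729] rot [ 0.0005 -0.009   0.0079]
```

Call:
carry_out(motion=[[[-0.2, 0, 0, 0, 0, 0, 5.5], [-0.2, 0, 0, 0, 0, 0, 7.5], [-0.2, 0, 0, 0, 0, 0, 7.5], [-0.2, 0, 0, 0, 0, 0, 7.5], [-0.2, 0, 0, 0, 0, 0, 7.5]]])

```text
time_s: 4.1
position: [0.4417, -0.2366, 0.1207]
tool_rot: [[-0.005, 1.0, -0.0], [0.007, -0.0, -1.0], [-1.0, -0.005, -0.007]]
ft_force: [0.1, -0.3, -0.1]
grip_width: 0.075
```

Call:
carry_out(motion=[[[-3, 0, 0, 0, 0, 0, 7.5], [-6, 0, 0, 0, 0, 0, 7.5], [-9, 0, 0, 0, 0, 0, 7.5], [-13, 0, 0, 0, 0, 0, 7.5], [-16, 0, 0, 0, 0, 0, 7.5]]])

```text
time_s: 4.52
position: [0.4425, -0.2377, 0.2839]
tool_rot: [[-0.003, 1.0, -0.0], [0.005, 0.0, -1.0], [-1.0, -0.003, -0.005]]
ft_force: [1.1, -0.3, 0.4]
grip_width: 0.0752
```

```bash
python3 - <<'E'
from h import *
plan([.552,.372,.25],Rt(90))
for k in ([.53,-.1,.3],[.53,.15,.25]): print(0)
d=snap('side')
print((pix(d,[[.442,-.238,.142]])-[240,80])*4)
cv2.imwrite('pics/p9.png',cv2.resize(d['image'][80:230,220:370,::-1],(600,600),interpolation=2))
E
```

```text
t 4.5167 at [ 0.4425 -0.2377  0.2839] w 0.07515869766014785 F [ 1.1125 -0.3127  0.3688] q [-41.8227  15.4785  76.8803   0.1041  87.9466 -41.8271]
shift cm [  3.6562  10.9572 -60.9535] rot [-1.5708 -0.006  -0.0017]
0
0
[[308.4819 267.9348]]
```

View pics/p9.png

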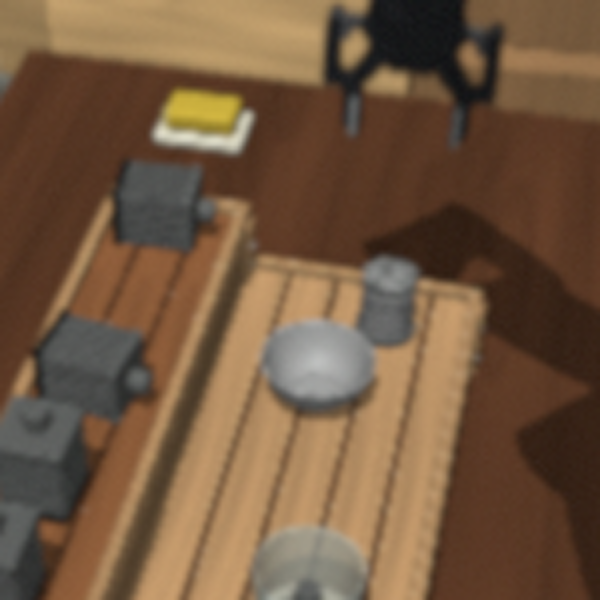

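Shroud stands on the shelf at (390,300), clear of the bowl at (318,365). Next are the cartridges, so I'll fit the arm's planar geometry to check how far the tool can tilt at lane distance.

```bash
python3 - <<'E'
from h import *
D=[([.1916,-.5153,.2419],[-81.9494,21.8321,74.371]),([.3176,-.4663,.1916],[-67.7601,25.5587,76.947]),([.4421,-.4185,.1407],[-54.5521,32.5095,73.5199]),([.4417,-.4199,.1722],[-54.6669,30.7041,71.2132]),([.4425,-.2377,.2839],[-41.8227,15.4785,76.8803])]
A=[];b=[]
for p,q in D:
    az=np.radians(q[0]);r=p[0]*np.cos(az)+p[1]*np.sin(az);lat=-p[0]*np.sin(az)+p[1]*np.cos(az)
    a,c=np.radians(q[1]),np.radians(q[1]+q[2]);print(r,lat)
    A+=[[1,0,np.sin(a),np.sin(c)],[0,1,np.cos(a),np.cos(c)]];b+=[r,p[2]]
s,res,rk,sv=np.linalg.lstsq(np.array(A),np.array(b),rcond=None);print(s,res,rk,sv,np.array(A)@s-b)
E
```

```text
0.537054719868402 0.117545216266219
0.5518176364018011 0.1174850890791233
0.5973295784453334 0.11743949384393712
0.5980038668305654 0.11750010747097789
0.4882612119497492 0.11793442629428483
[-0.0083 -0.1485  0.4645  0.3727] [0.0001] 4 [3.3619 2.9413 0.1707 0.1308] [-0.002   0.0005  0.0042 -0.0018  0.0023 -0.0004 -0.0044  0.0017 -0.0001
 -0.0001]
```

Call:
carry_out(motion=[[[0, 2, 0, 0.12, 0, 0, 7.5], [0, 4, 0, 0.24, 0, 0, 7.5], [0, 6, 0, 0.36, 0, 0, 7.5], [0, 8, 0, 0.48, 0, 0, 7.5], [0, 10, 0, 0.6, 0, 0, 7.5]]])

```text
time_s: 4.98
position: [0.5434, -0.2376, 0.2801]
tool_rot: [[-0.005, 0.822, -0.57], [0.006, -0.57, -0.822], [-1.0, -0.008, -0.003]]
ft_force: [-0.3, 0.2, -0.1]
grip_width: 0.0751
```

Call:
carry_out(motion=[[[0, 1.9, -1.2, 0.12, 0, 0, 7.5], [0, 3.8, -2.4, 0.24, 0, 0, 7.5], [0, 5.7, -3.6, 0.36, 0, 0, 7.5], [0, 7.6, -4.8, 0.48, 0, 0, 7.5], [0, 9.7, -6.2, 0.6, 0, 0, 7.5]]])

```text
time_s: 5.4
position: [0.6584, -0.2413, 0.2796]
tool_rot: [[-0.005, 0.357, -0.934], [0.006, -0.934, -0.357], [-1.0, -0.008, 0.002]]
ft_force: [0.7, 0.3, -0.5]
grip_width: 0.0749
```

Call:
carry_out(motion=[[[0, 0, 0, 0.1, 0, 0, 7.5], [0, 0, 0, 0.2, 0, 0, 7.5], [0, 0, 0, 0.283, 0, 0, 7.5], [0, 0, 0, 0.283, 0, 0, 7.5], [0, 0, 0, 0.283, 0, 0, 7.5]]])

```text
time_s: 5.82
position: [0.6576, -0.2413, 0.2797]
tool_rot: [[-0.005, 0.09, -0.996], [0.006, -0.996, -0.09], [-1.0, -0.007, 0.004]]
ft_force: [-1.3, 0.3, 1.0]
grip_width: 0.0751
```

```bash
python3 - <<'E'
from h import *
plan([.655,-.2415,.173],Rt(-85))
d=snap('side')
cv2.imwrite('pics/p10.png',cv2.resize(d['image'][100:200,220:320,::-1],(600,600),interpolation=2))
E
```

```text
t 5.8167 at [ 0.6576 -0.2413  0.2797] w 0.07511104326744511 F [-1.2624  0.2851  0.9818] q [-29.8759  37.6128  40.6309   0.1909 102.1788  54.9886]
shift cm [10.6717  0.0672  0.2152] rot [0.0031 0.0042 0.0069]
```

View pics/p10.png

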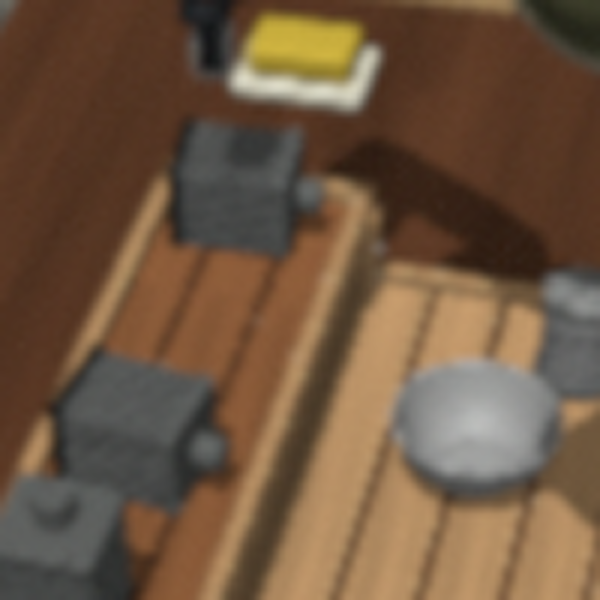

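Side crop: cartridge B is lying at (240,185) with its knob at (310,193), and A at (135,430) with its knob at (208,450). Cross-check both positions before descending.

```bash
python3 - <<'E'
from h import *
d=snap('side')
f=lambda P:np.array(P)/6.+[220,100]-.42
print(ray(d,f([(190,122),(302,128),(295,192),(178,184)]),.201),ray(d,f([(312,194)]),.173))
print(ray(d,f([(103,352),(218,382),(180,432),(62,400)]),.201),ray(d,f([(210,451)]),.173))
E
```

```text
[[ 0.6869 -0.2631  0.201 ]
 [ 0.6208 -0.2719  0.201 ]
 [ 0.6105 -0.2096  0.201 ]
 [ 0.6778 -0.2021  0.201 ]] [[ 0.6091 -0.2472  0.173 ]]
[[ 0.6778 -0.0496  0.201 ]
 [ 0.6123 -0.0395  0.201 ]
 [ 0.6216  0.0024  0.201 ]
 [ 0.6877 -0.008   0.201 ]] [[ 0.6116 -0.0164  0.173 ]]
```

Call:
carry_out(motion=[[[3, -0.3, 0.5, -0.03, 0.004, 0.007, 7.5], [6, -0.3, 0.5, -0.03, 0.004, 0.007, 7.5], [8.5, -0.3, 0.5, -0.03, 0.004, 0.007, 7.5], [10.7, -0.3, 0.5, -0.03, 0.004, 0.007, 7.5], [10.7, -0.3, 0.5, -0.03, 0.004, 0.007, 7.5]]])

```text
time_s: 6.33
position: [0.6502, -0.2372, 0.1684]
tool_rot: [[-0.007, 0.119, -0.993], [0.004, -0.993, -0.119], [-1.0, -0.005, 0.006]]
ft_force: [-1.2, -0.3, -1.4]
grip_width: 0.075
```

Call:
carry_out(motion=[[[0, 0, 0, 0, 0, 0, 5], [0, 0, 0, 0, 0, 0, 5], [0, 0, 0, 0, 0, 0, 5], [0, 0, 0, 0, 0, 0, 5], [0, 0, 0, 0, 0, 0, 5]]])

```text
time_s: 6.75
position: [0.6524, -0.2383, 0.1752]
tool_rot: [[0.003, 0.118, -0.993], [-0.002, -0.993, -0.118], [-1.0, 0.002, -0.003]]
ft_force: [0.0, 0.6, 4.6]
grip_width: 0.0557
```

Call:
carry_out(motion=[[[-1, 0, 0, 0, 0, 0, 5], [-2, 0, 0, 0, 0, 0, 5], [-3, 0, 0, 0, 0, 0, 5], [-4, 0, 0, 0, 0, 0, 5], [-4, 0, 0, 0, 0, 0, 5]]])

```text
time_s: 7.17
position: [0.6525, -0.2384, 0.2167]
tool_rot: [[0.005, 0.118, -0.993], [-0.003, -0.993, -0.118], [-1.0, 0.003, -0.004]]
ft_force: [0.3, 0.1, 0.2]
grip_width: 0.0562
```

```bash
python3 - <<'E'
from h import *
plan([.652,-.155,.215],Rt(-113))
E
```

```text
t 7.1667 at [ 0.6525 -0.2384  0.2167] w 0.05616687590154241 F [0.2777 0.1465 0.2318] q [-29.8052  37.8143  50.2728  -0.0057  91.5915  53.4412]
shift cm [ 0.1439 -8.2898 -0.9265] rot [ 0.5193 -0.0052 -0.0022]
```

Call:
carry_out(motion=[[[0, -2, -0.3, 0.12, 0, 0, 5], [0, -4, -0.6, 0.24, 0, 0, 5], [0, -6, -0.8, 0.36, 0, 0, 5], [0, -8.2, -0.7, 0.48, 0, 0, 5], [0, -8.3, -0.7, 0.52, 0, 0, 5]]])

```text
time_s: 7.58
position: [0.6488, -0.1512, 0.2137]
tool_rot: [[0.0, -0.394, -0.919], [0.001, -0.919, 0.394], [-1.0, -0.001, -0.0]]
ft_force: [0.2, 0.2, -0.2]
grip_width: 0.0556
```

Call:
carry_out(motion=[[[1, 0, 0, 0, 0, 0, 5], [2, 0, 0, 0, 0, 0, 5], [3, 0, 0, 0, 0, 0, 5], [3.9, 0, 0, 0, 0, 0, 5], [3.9, 0, 0, 0, 0, 0, 5]]])

```text
time_s: 8.0
position: [0.649, -0.1556, 0.1737]
tool_rot: [[0.001, -0.392, -0.92], [-0.001, -0.92, 0.392], [-1.0, 0.0, -0.001]]
ft_force: [-0.3, -0.4, -1.2]
grip_width: 0.0556
```

Call:
carry_out(motion=[[[0, 0, 0, 0, 0, 0, 6.5], [0, 0, 0, 0, 0, 0, 7.5], [0, 0, 0, 0, 0, 0, 7.5], [0, 0, 0, 0, 0, 0, 7.5], [-2, 0, 0, 0, 0, 0, 7.5]]])

```text
time_s: 8.42
position: [0.6478, -0.1544, 0.1906]
tool_rot: [[-0.006, -0.391, -0.92], [0.003, -0.92, 0.391], [-1.0, 0.0, 0.007]]
ft_force: [-1.1, 0.6, -0.4]
grip_width: 0.0756
```

```bash
python3 - <<'E'
from h import *
plan([.65,-.155,.175],Rt(-113))
E
```

```text
t 8.4167 at [ 0.6478 -0.1544  0.1906] w 0.0756184118588785 F [-1.1113  0.612  -0.3915] q [-23.5666  35.8818  58.279   -0.0111  86.2263  89.4775]
shift cm [ 1.5583 -0.0337 -0.2328] rot [-0.0008  0.0068 -0.0001]
```

B is regrasped and lies at (0.649, -0.155). Lift clear and make a small test tilt, to learn the wrist-to-tool length before the upending.

Call:
carry_out(motion=[[[-3, 0, 0, 0, 0, 0, 7.5], [-6, 0, 0, 0, 0, 0, 7.5], [-10, 0, 0, 0, 0, 0, 7.5], [-10, 0, 0, 0, 0, 0, 7.5], [-10, 0, 0, 0, 0, 0, 7.5]]])

```text
time_s: 8.83
position: [0.6495, -0.155, 0.2968]
tool_rot: [[0.005, -0.391, -0.92], [-0.003, -0.92, 0.391], [-1.0, 0.0, -0.006]]
ft_force: [0.2, -1.1, -1.2]
grip_width: 0.0755
```

```bash
python3 - <<'E'
from h import *
plan([.65,-.155,.175],Rt(-113))
E
```

```text
t 8.8333 at [ 0.6495 -0.155   0.2968] w 0.0754848210090448 F [ 0.2166 -1.0716 -1.2222] q [-23.5517  32.9528  46.5681  -0.0118 100.135   89.4801]
shift cm [12.1816 -0.0213  0.0258] rot [-0.0006 -0.006  -0.0003]
```

Call:
carry_out(motion=[[[0, 0, 0, 0, 0.12, 0, 7.5], [0, 0, 0, 0, 0.24, 0, 7.5], [0, 0, 0, 0, 0.36, 0, 7.5], [0, 0, 0, 0, 0.36, 0, 7.5], [0, 0, 0, 0, 0.36, 0, 7.5]]])

```text
time_s: 9.25
position: [0.6479, -0.1543, 0.2935]
tool_rot: [[0.32, -0.391, -0.863], [-0.136, -0.92, 0.367], [-0.937, 0.0, -0.348]]
ft_force: [0.1, -0.5, -0.5]
grip_width: 0.0748
```

```bash
cat > fk.py <<'E'
from h import *
from scipy.optimize import least_squares
def fk(q,s):
    r0,h,L1,L2,e,Lt=s
    M=lambda a,x:Ro.from_euler(a,x,degrees=True).as_matrix()
    A=M('z',q[0]);B=A@M('y',q[1]);C=B@M('y',q[2])
    p=A@[r0,.1177,h]+B@[0,0,L1]+C@[e,0,L2]
    T=C@M('z',q[3])@M('y',q[4])@M('z',q[5])
    return p+T@[0,0,Lt],np.c_[T[:,2],T[:,1],-T[:,0]]
E
python3 - <<'E'
from fk import *
o=env.observe();print(o['position'],o['tool_rot'],o['q'])
D=[([.1916,-.5153,.2419],[-81.9494,21.8321,74.371,0,83.8571,0]),([.6578-.0002,-.2413,.2797],[-29.8759,37.6128,40.6309,0.1909,102.1788,54.9886]),([.6525,-.2384,.2167],[-29.8052,37.8143,50.2728,-.0057,91.5915,53.4412]),([.4425,-.2377,.2839],[-41.8227,15.4785,76.8803,.1041,87.9466,0]),([.6478,-.1544,.1906],[-23.5666,35.8818,58.279,-.0111,86.2263,89.4775]),(o['position'],o['q'])]
f=least_squares(lambda s:np.concatenate([fk(q,s)[0]-p for p,q in D]),[0,.15,.45,.37,0,.3])
print(f.x,f.fun.reshape(-1,3)); print(fk(o['q'],f.x)[1])
E
```

```text
[ 0.6479 -0.1543  0.2935] [[ 0.3203 -0.3914 -0.8627]
 [-0.1364 -0.9202  0.3668]
 [-0.9375  0.0002 -0.3481]] [-23.6269  23.8327  65.1606   0.2048  70.6368  89.3772]
[0.0001 0.1303 0.5371 0.3507 0.1031 0.2466] [[ 0.0002  0.     -0.    ]
 [ 0.0001  0.0001  0.    ]
 [ 0.0001  0.0002 -0.    ]
 [ 0.0001  0.0002 -0.    ]
 [ 0.0001  0.0002  0.    ]
 [ 0.0001  0.0002  0.    ]]
[[ 0.3203  0.8627 -0.3914]
 [-0.1364 -0.3668 -0.9202]
 [-0.9375  0.3481  0.0002]]
```

The model fits to 0.2 mm. Now search which heading lets the tool swing from near horizontal to past vertical within the joint ranges.

```bash
cat >> fk.py <<'E'
S=[0.0001,0.1303,0.5371,0.3507,0.1031,0.2466]
lo=np.array([-178.18,-50.72,12.68,-81.47,9.98,-165.26]);hi=np.array([178.18,133.34,142.11,261.47,163.14,165.26])
def FK(q):
    p,R=fk(q,S);return p,np.c_[R[:,0],R[:,2],-R[:,1]]
def ik(p,R,q0):
    def f(q):
        P,T=FK(q);return np.r_[(P-p)*10,Ro.from_matrix(T.T@R).as_rotvec()]
    s=least_squares(f,np.clip(q0,lo+.1,hi-.1),bounds=(lo,hi),x_scale=50.)
    return s.x,np.abs(s.fun).max()<2e-3
E
python3 - <<'E'
from fk import *
qs=np.array([-23.6,35.9,58.3,0,86.2,89.5])
for by in(-.155,-.2):
  for psi in (-23,0,10,20,30):
    u=np.array([np.cos(np.radians(psi)),np.sin(np.radians(psi)),0])
    R0=Rt(psi-90)
    def seq(c,z,tilts):
        q,ok=ik(np.array([c[0],c[1],z+.05]),R0,qs);out=[0 if ok else 99];
        for t in tilts:
            q2,ok=ik(np.array([c[0],c[1],z]),Rt(psi-90,t),q)
            if not ok or np.abs(q2-q).max()>40:break
            q=q2;out.append(t)
        return out[-1],q.round(0)
    g=np.array([.65,by,0])-.016*u
    print(by,psi,seq(g,.18,range(0,85,5)),seq([.645,by,0],.215,range(0,-40,-5)))
E
```

```text
-0.155 -23 (45, array([-24.,  24.,  97.,   2.,  14.,  87.])) (-35, array([-24.,  53.,  26.,  -0., 136.,  89.]))
-0.155 0 (80, array([-38.,  34., 113., 133.,  56., -66.])) (-35, array([-20.,  53.,  26., -15., 133.,  63.]))
-0.155 10 (80, array([-42.,  35., 110., 117.,  61., -59.])) (-35, array([-18.,  52.,  28., -20., 129.,  53.]))
-0.155 20 (80, array([-45.,  37., 105., 103.,  67., -52.])) (-35, array([-16.,  51.,  32., -24., 125.,  44.]))
-0.155 30 (80, array([-47.,  39.,  99.,  93.,  74., -46.])) (-35, array([-15.,  49.,  36., -28., 119.,  36.]))
-0.2 -23 (45, array([-29.,  25.,  95.,  15.,  16.,  72.])) (-35, array([-27.,  55.,  21.,  -3., 138.,  85.]))
-0.2 0 (80, array([-43.,  35., 110., 127.,  56., -62.])) (-35, array([-23.,  55.,  23., -18., 134.,  59.]))
-0.2 10 (80, array([-46.,  36., 106., 112.,  62., -55.])) (-35, array([-21.,  53.,  26., -23., 130.,  49.]))
-0.2 20 (80, array([-49.,  38., 101.,  99.,  69., -48.])) (-35, array([-20.,  52.,  29., -26., 124.,  40.]))
-0.2 30 (80, array([-50.,  40.,  94.,  89.,  76., -43.])) (-35, array([-18.,  50.,  34., -29., 118.,  33.]))
```

In-plane at the current heading the tool can go from +45° to -35°, which is 80° of rotation, with no wrist flip. Go to the +45° pre-grasp above B.

```bash
python3 - <<'E'
from h import *
plan([.638,-.150,.24],Rt(-113,44))
E
```

```text
t 9.25 at [ 0.6479 -0.1543  0.2935] w 0.07484827388901641 F [ 0.083  -0.5426 -0.5497] q [-23.6269  23.8327  65.1606   0.2048  70.6368  89.3772]
shift cm [ 4.6411 -0.0061  2.8695] rot [-0.0005  0.4124 -0.0005]
```

Call:
carry_out(motion=[[[1, 0, 0.6, 0, 0.1, 0, 7.5], [2, 0, 1.2, 0, 0.2, 0, 7.5], [3, 0, 1.8, 0, 0.3, 0, 7.5], [4.6, 0, 2.9, 0, 0.41, 0, 7.5], [4.6, 0, 2.9, 0, 0.41, 0, 7.5]]])

```text
time_s: 9.67
position: [0.6379, -0.1501, 0.2369]
tool_rot: [[0.637, -0.391, -0.664], [-0.271, -0.92, 0.282], [-0.721, 0.0, -0.693]]
ft_force: [-0.2, -0.5, -0.3]
grip_width: 0.0751
```

```bash
python3 - <<'E'
from h import *
plan([.638,-.150,.172],Rt(-113,44))
E
```

```text
t 9.6667 at [ 0.6379 -0.1501  0.2369] w 0.07508056269523118 F [-0.1593 -0.5334 -0.3049] q [-23.7563  19.8175  90.9518   1.1352  25.4049  88.45  ]
shift cm [ 4.6865 -0.0144  4.4856] rot [-0.0004  0.0029 -0.0006]
```

Call:
carry_out(motion=[[[1.5, 0, 1.4, 0, 0, 0, 7.5], [3, 0, 2.8, 0, 0, 0, 7.5], [4, 0, 3.8, 0, 0, 0, 7.5], [4.7, 0, 4.5, 0, 0, 0, 7.5], [4.7, 0, 4.5, 0, 0, 0, 7.5]]])

```text
time_s: 10.08
position: [0.64, -0.1512, 0.1728]
tool_rot: [[0.636, -0.392, -0.665], [-0.271, -0.92, 0.283], [-0.722, 0.0, -0.692]]
ft_force: [-0.9, -0.2, -0.1]
grip_width: 0.0749
```

Call:
carry_out(motion=[[[0, 0, 0, 0, 0, 0, 5], [0, 0, 0, 0, 0, 0, 5], [0, 0, 0, 0, 0, 0, 5], [0, 0, 0, 0, 0, 0, 5], [0, 0, 0, 0, 0, 0, 5]]])

```text
time_s: 10.5
position: [0.6396, -0.1508, 0.1766]
tool_rot: [[0.642, -0.391, -0.66], [-0.273, -0.92, 0.28], [-0.717, 0.0, -0.697]]
ft_force: [0.1, -0.8, 0.1]
grip_width: 0.056
```

Call:
carry_out(motion=[[[-1, 0, -1, 0, 0, 0, 5], [-2, 0, -2, 0, 0, 0, 5], [-4, 0, -4, 0, 0, 0, 5], [-6, 0, -6, 0, 0, 0, 5], [-6, 0, -6, 0, 0, 0, 5]]])

```text
time_s: 10.92
position: [0.6421, -0.1518, 0.2681]
tool_rot: [[0.648, -0.391, -0.653], [-0.276, -0.92, 0.278], [-0.71, 0.0, -0.704]]
ft_force: [1.4, -0.1, 0.0]
grip_width: 0.0557
```

```bash
python3 - <<'E'
from h import *
plan([.644,-.153,.255],Rt(-113,-35))
d=snap('side')
cv2.imwrite('pics/p11.png',cv2.resize(d['image'][80:230,200:350,::-1],(600,600),interpolation=2))
E
```

```text
t 10.9167 at [ 0.6421 -0.1518  0.2681] w 0.055700490534033566 F [ 1.447  -0.1497  0.0251] q [-23.738   18.1746  88.1411   0.995   28.9014  88.6183]
shift cm [1.0811 0.0401 0.7646] rot [-0.0007 -1.3926 -0.0004]
```

View pics/p11.png

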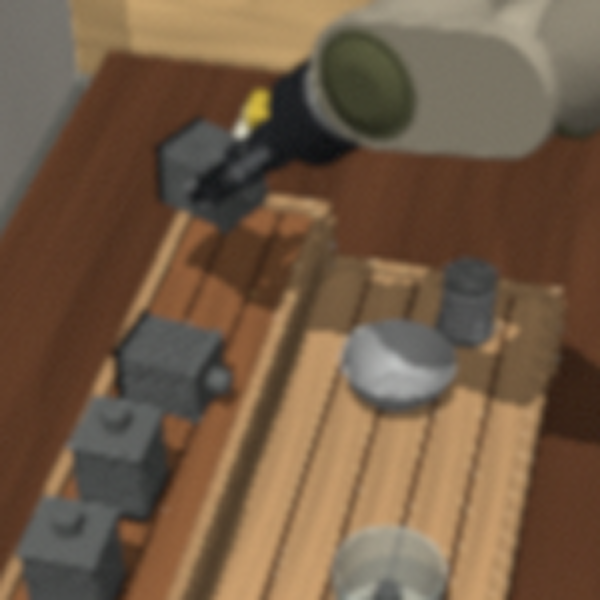

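The block is held level at (210,175), lifted clear of the lane. Swing the tool through 80°.

Call:
carry_out(motion=[[[0, 0, 0, 0, -0.12, 0, 5], [0, 0, 0, 0, -0.24, 0, 5], [0, 0, 0, 0, -0.36, 0, 5], [0, 0, 0, 0, -0.48, 0, 5], [0, 0, 0, 0, -0.6, 0, 5]]])

```text
time_s: 11.38
position: [0.6401, -0.151, 0.261]
tool_rot: [[0.151, -0.391, -0.908], [-0.064, -0.92, 0.386], [-0.986, 0.0, -0.164]]
ft_force: [0.4, -0.0, -1.9]
grip_width: 0.0554
```

Call:
carry_out(motion=[[[0, 0, 0, 0, -0.12, 0, 5], [0, 0, 0, 0, -0.24, 0, 5], [0, 0, 0, 0, -0.36, 0, 5], [0, 0, 0, 0, -0.48, 0, 5], [0, 0, 0, 0, -0.6, 0, 5]]])

```text
time_s: 11.8
position: [0.6405, -0.1512, 0.2606]
tool_rot: [[-0.388, -0.391, -0.834], [0.165, -0.92, 0.355], [-0.907, 0.0, 0.422]]
ft_force: [0.6, -0.4, 0.1]
grip_width: 0.0554
```

Call:
carry_out(motion=[[[0, 0, 0, 0, -0.12, 0, 5], [0, 0, 0, 0, -0.23, 0, 5], [0, 0, 0, 0, -0.23, 0, 5], [0, 0, 0, 0, -0.23, 0, 5], [0, 0, 0, 0, -0.23, 0, 5]]])

```text
time_s: 12.22
position: [0.6406, -0.1511, 0.2612]
tool_rot: [[-0.561, -0.391, -0.73], [0.238, -0.92, 0.31], [-0.793, 0.0, 0.609]]
ft_force: [-0.5, 0.5, -1.1]
grip_width: 0.0556
```

```bash
python3 - <<'E'
from h import *
plan([.645,-.154,.200],Rt(-113,-38))
E
```

```text
t 12.2167 at [ 0.6406 -0.1511  0.2612] w 0.05555533201749201 F [-0.5241  0.4529 -1.1102] q [-23.4551  53.6303  18.7427  -0.4655 145.1612  89.2908]
shift cm [ 4.5372  0.0927 -4.1387] rot [-0.0006 -0.0081  0.0002]
```

Call:
carry_out(motion=[[[1.5, 0, -1.4, 0, 0, 0, 5], [3, 0, -2.8, 0, 0, 0, 5], [4, 0, -3.7, 0, 0, 0, 5], [4.5, 0, -4.2, 0, 0, 0, 5], [4.5, 0, -4.2, 0, 0, 0, 5]]], grip_force=20)

```text
time_s: 12.63
position: [0.6453, -0.1531, 0.2]
tool_rot: [[-0.563, -0.391, -0.728], [0.239, -0.92, 0.31], [-0.791, 0.0, 0.611]]
ft_force: [1.0, 0.3, -0.2]
grip_width: 0.0556
```

Call:
carry_out(motion=[[[0.1, 0, -0.1, 0, 0, 0, 5], [0.2, 0, -0.2, 0, 0, 0, 5], [0.4, 0, -0.3, 0, 0, 0, 5], [0.5, 0, -0.4, 0, 0, 0, 5], [0.5, 0, -0.4, 0, 0, 0, 5]]])

```text
time_s: 13.05
position: [0.646, -0.1536, 0.1959]
tool_rot: [[-0.56, -0.391, -0.73], [0.239, -0.92, 0.31], [-0.793, -0.0, 0.609]]
ft_force: [2.5, -0.7, 9.2]
grip_width: 0.0554
```

```bash
python3 - <<'E'
from h import *
plan([.645,-.154,.194],Rt(-113,-38))
d=snap('side')
cv2.imwrite('pics/p12.png',cv2.resize(d['image'][90:190,210:310,::-1],(600,600),interpolation=2))
E
```

```text
t 13.05 at [ 0.646  -0.1536  0.1959] w 0.055397828982102895 F [ 2.4918 -0.6556  9.2281] q [-23.4688  55.204   25.5287  -0.364  136.79    89.389 ]
shift cm [ 0.2002  0.0812 -0.0575] rot [-0.0005 -0.0083  0.0006]
```

View pics/p12.png

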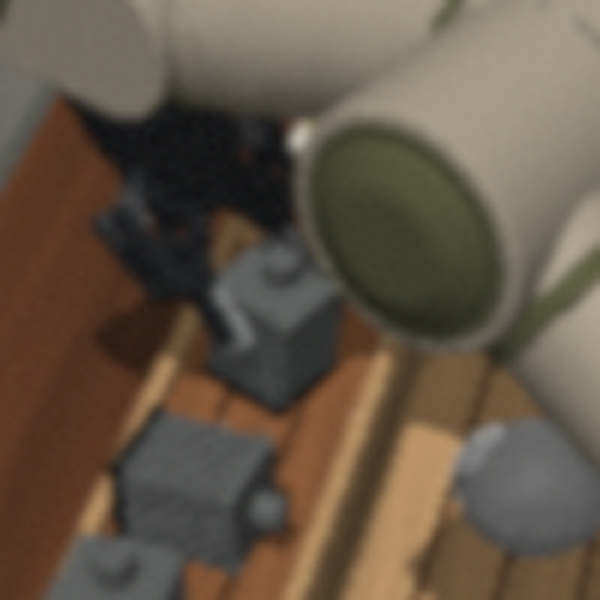

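The block stands on the lane at (275,325), knob up, slightly leaning. Press a touch more and open slowly.

Call:
carry_out(motion=[[[0.1, 0, -0.1, 0, 0, 0, 5], [0.1, 0, -0.1, 0, 0, 0, 5], [0.1, 0, -0.1, 0, 0, 0, 5.8], [0.1, 0, -0.1, 0, 0, 0, 6.2], [0.1, 0, -0.1, 0, 0, 0, 7]]])

```text
time_s: 13.52
position: [0.646, -0.1535, 0.1918]
tool_rot: [[-0.564, -0.391, -0.727], [0.24, -0.92, 0.31], [-0.791, 0.0, 0.612]]
ft_force: [-0.1, 0.8, -0.3]
grip_width: 0.07
```

Call:
carry_out(motion=[[[0, 0, 0, 0, 0, 0, 7.4], [0, 0, 0, 0, 0, 0, 7.5], [-2, 0, 0, 0, 0, 0, 7.5], [-5, 0, 0, 0, 0, 0, 7.5], [-8, 0, 0, 0, 0, 0, 7.5]]])

```text
time_s: 13.93
position: [0.659, -0.1636, 0.2393]
tool_rot: [[-0.562, -0.393, -0.728], [0.242, -0.92, 0.31], [-0.791, -0.002, 0.612]]
ft_force: [0.4, -0.2, -0.5]
grip_width: 0.075
```

```bash
python3 - <<'E'
from fk import *
plan([.638,-.022,.26],Rt(-99.5,44))
q=env.observe()['q']
# A: center .6525,-.0236, heading -9.5
psi=-9.5;u=np.array([np.cos(np.radians(psi)),np.sin(np.radians(psi)),0]);g=np.array([.6525,-.0236,0])-.0123*u;print(g)
q=[-12,20,90,1,26,88]
for p,t in ((g+[0,0,.26],44),(g+[0,0,.172],44),(g+[0,0,.26],-38),(g+[0.005,0,.195],-38)):
    q,ok=ik(p,Rt(psi-90,t),q);print(ok,q)
E
```

```text
t 13.9333 at [ 0.659  -0.1636  0.2393] w 0.07498199640885998 F [ 0.3608 -0.1503 -0.4561] q [-23.7977  57.8264  12.9678  -0.5487 146.9319  88.9407]
shift cm [  2.9669 -12.2011   7.1774] rot [-0.2592  1.4189 -0.0117]
[ 0.6404 -0.0216  0.    ]
True [-13.6421  16.7975  91.3294   6.1184  28.0837  81.6154]
True [-13.6421  23.4767  98.588   11.7234  14.2965  75.648 ]
True [-11.9294  50.9846  24.8431  -2.4361 142.1222  86.1619]
True [-11.8542  52.8323  31.1021  -2.0156 134.0244  86.7434]
```

Call:
carry_out(motion=[[[-0.8, 0, 0.6, 0, 0.12, 0, 7.5], [-1.6, 0, 1.3, 0, 0.24, 0, 7.5], [-2.4, 0, 2, 0, 0.36, 0, 7.5], [-3.2, 0, 2.6, 0, 0.48, 0, 7.5], [-4.2, 0, 3.4, 0, 0.6, 0, 7.5]]], grip_force=40)

```text
time_s: 14.35
position: [0.6581, -0.1635, 0.2992]
tool_rot: [[-0.032, -0.393, -0.919], [0.016, -0.919, 0.393], [-0.999, -0.002, 0.036]]
ft_force: [0.3, -0.7, 0.7]
grip_width: 0.0749
```

```bash
python3 - <<'E'
from h import *
plan([.640,-.0216,.26],Rt(-99.5,42))
d=snap('side')
cv2.imwrite('pics/p13.png',cv2.resize(d['image'][100:200,210:310,::-1],(600,600),interpolation=2))
E
```

```text
t 14.35 at [ 0.6581 -0.1635  0.2992] w 0.07485089579715612 F [ 0.3369 -0.7023  0.6682] q [-23.964   35.4673  41.614    0.0856 104.9764  89.2074]
shift cm [  4.2047 -12.3311   7.0935] rot [-0.2302  0.765  -0.0815]
```

View pics/p13.png

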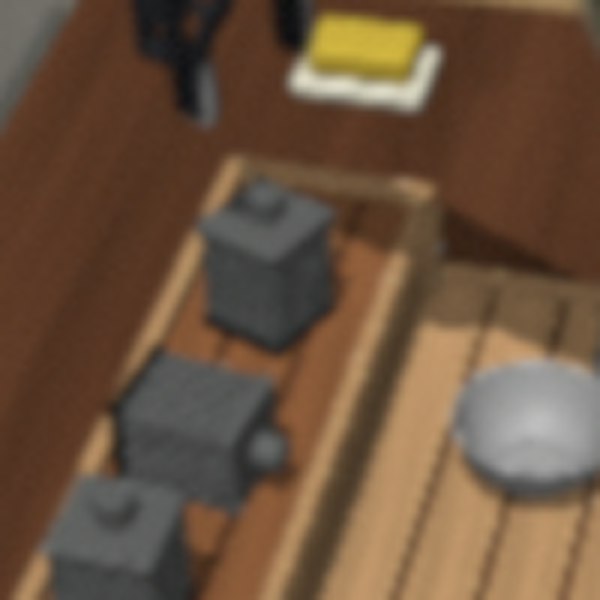

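B stands upright at (268,265). Move on to A.

Call:
carry_out(motion=[[[0, -2.5, 1, -0.034, 0.115, -0.012, 7.5], [0, -5, 2, -0.068, 0.23, -0.024, 7.5], [0, -7.5, 3, -0.102, 0.345, -0.036, 7.5], [1, -10, 5, -0.136, 0.46, -0.048, 7.5], [2, -12.3, 7.1, -0.17, 0.57, -0.06, 7.5]]])

```text
time_s: 14.82
position: [0.6426, -0.026, 0.2839]
tool_rot: [[0.482, -0.231, -0.845], [-0.096, -0.973, 0.211], [-0.871, -0.021, -0.491]]
ft_force: [1.2, -0.0, -0.4]
grip_width: 0.0749
```

```bash
python3 - <<'E'
from h import *
plan([.640,-.0216,.24],Rt(-99.5,42))
E
```

```text
t 14.8167 at [ 0.6426 -0.026   0.2839] w 0.07492284138373603 F [ 1.171  -0.0209 -0.3513] q [-13.2223  18.7589  77.4121   1.1922  54.4096  89.983 ]
shift cm [ 3.6547 -0.278   2.467 ] rot [-0.0665  0.2188 -0.0224]
```

Call:
carry_out(motion=[[[1.8, -0.2, 1.2, -0.033, 0.11, -0.011, 7.5], [3.7, -0.3, 2.5, -0.067, 0.219, -0.022, 7.5], [3.7, -0.3, 2.5, -0.067, 0.219, -0.022, 7.5], [3.7, -0.3, 2.5, -0.067, 0.219, -0.022, 7.5], [3.7, -0.3, 2.5, -0.067, 0.219, -0.022, 7.5]]])

```text
time_s: 15.23
position: [0.64, -0.0225, 0.2382]
tool_rot: [[0.653, -0.167, -0.739], [-0.11, -0.986, 0.125], [-0.749, -0.0, -0.662]]
ft_force: [0.7, 0.3, 0.2]
grip_width: 0.0748
```

```bash
python3 - <<'E'
from h import *
plan([.640,-.0216,.172],Rt(-99.5,42))
E
```

```text
t 15.2333 at [ 0.64   -0.0225  0.2382] w 0.07483786390408435 F [0.6583 0.3037 0.2067] q [-13.6404  18.4423  91.5317   5.5742  28.752   82.0846]
shift cm [ 4.9571 -0.0924  4.3948] rot [-0.0014  0.0094 -0.0011]
```

Call:
carry_out(motion=[[[1.5, -0.1, 1.3, 0, 0, 0, 7.5], [3, -0.1, 2.6, 0, 0, 0, 7.5], [4, -0.1, 3.5, 0, 0, 0, 7.5], [4.9, -0.1, 4.3, 0, 0, 0, 7.5], [4.9, -0.1, 4.3, 0, 0, 0, 7.5]]])

```text
time_s: 15.65
position: [0.6407, -0.0218, 0.1713]
tool_rot: [[0.651, -0.167, -0.74], [-0.11, -0.986, 0.125], [-0.751, -0.0, -0.661]]
ft_force: [-0.3, 0.5, -0.5]
grip_width: 0.0751
```

Call:
carry_out(motion=[[[0, 0, 0, 0, 0, 0, 5], [0, 0, 0, 0, 0, 0, 5], [0, 0, 0, 0, 0, 0, 5], [0, 0, 0, 0, 0, 0, 5], [0, 0, 0, 0, 0, 0, 5]]])

```text
time_s: 16.07
position: [0.641, -0.0216, 0.1741]
tool_rot: [[0.656, -0.167, -0.736], [-0.111, -0.986, 0.124], [-0.746, 0.0, -0.665]]
ft_force: [0.2, -0.2, 5.8]
grip_width: 0.0554
```

Call:
carry_out(motion=[[[-1, 0, -0.9, 0, 0, 0, 5], [-2, 0, -1.8, 0, 0, 0, 5], [-4, 0, -3.6, 0, 0, 0, 5], [-6.2, 0, -5.6, 0, 0, 0, 5], [-6.2, 0, -5.6, 0, 0, 0, 5]]])

```text
time_s: 16.48
position: [0.6424, -0.0218, 0.2623]
tool_rot: [[0.66, -0.166, -0.733], [-0.112, -0.986, 0.123], [-0.743, 0.001, -0.67]]
ft_force: [0.8, -0.4, 0.2]
grip_width: 0.0555
```

Call:
carry_out(motion=[[[0, 0, 0, 0, -0.12, 0, 5], [0, 0, 0, 0, -0.24, 0, 5], [0, 0, 0, 0, -0.36, 0, 5], [0, 0, 0, 0, -0.48, 0, 5], [0, 0, 0, 0, -0.6, 0, 5]]])

```text
time_s: 16.9
position: [0.6404, -0.0214, 0.2565]
tool_rot: [[0.117, -0.166, -0.979], [-0.02, -0.986, 0.165], [-0.993, 0.0, -0.118]]
ft_force: [0.8, 0.3, -1.2]
grip_width: 0.0553
```

Call:
carry_out(motion=[[[0, 0, 0, 0, -0.12, 0, 5], [0, 0, 0, 0, -0.24, 0, 5], [0, 0, 0, 0, -0.36, 0, 5], [0, 0, 0, 0, -0.48, 0, 5], [0, 0, 0, 0, -0.6, 0, 5]]])

```text
time_s: 17.32
position: [0.6408, -0.0215, 0.256]
tool_rot: [[-0.457, -0.166, -0.874], [0.077, -0.986, 0.148], [-0.886, 0.0, 0.463]]
ft_force: [-0.3, -1.3, -0.9]
grip_width: 0.0557
```

Call:
carry_out(motion=[[[0, 0, 0, 0, -0.12, 0, 5], [0, 0, 0, 0, -0.22, 0, 5], [0, 0, 0, 0, -0.22, 0, 5], [0, 0, 0, 0, -0.22, 0, 5], [0, 0, 0, 0, -0.22, 0, 5]]])

```text
time_s: 17.73
position: [0.6408, -0.0214, 0.2562]
tool_rot: [[-0.629, -0.166, -0.759], [0.106, -0.986, 0.128], [-0.77, 0.0, 0.638]]
ft_force: [0.9, -0.9, 0.5]
grip_width: 0.0556
```

```bash
python3 - <<'E'
from h import *
plan([.649,-.026,.200],Rt(-99.5,-40))
E
```

```text
t 17.7333 at [ 0.6408 -0.0214  0.2562] w 0.055570962573336526 F [ 0.8644 -0.9472  0.5077] q [-11.8876  52.0162  23.9212  -2.5227 143.6804  86.1832]
shift cm [ 3.7613  0.3179 -4.2735] rot [-0.001  -0.0058  0.0005]
```

Call:
carry_out(motion=[[[1.2, 0.1, -1.4, 0, 0, 0, 5], [2.4, 0.2, -2.8, 0, 0, 0, 5], [3.2, 0.3, -3.7, 0, 0, 0, 5], [3.8, 0.3, -4.3, 0, 0, 0, 5], [3.8, 0.3, -4.3, 0, 0, 0, 5]]], grip_force=20)

```text
time_s: 18.15
position: [0.6485, -0.0257, 0.1992]
tool_rot: [[-0.632, -0.166, -0.757], [0.107, -0.986, 0.128], [-0.768, -0.0, 0.641]]
ft_force: [-0.1, -0.0, -0.4]
grip_width: 0.0554
```

Call:
carry_out(motion=[[[0.1, 0, -0.1, 0, 0, 0, 5], [0.2, 0, -0.2, 0, 0, 0, 5], [0.4, 0, -0.3, 0, 0, 0, 5], [0.5, 0, -0.4, 0, 0, 0, 5], [0.6, 0, -0.5, 0, 0, 0, 5]]])

```text
time_s: 18.57
position: [0.6489, -0.0258, 0.1981]
tool_rot: [[-0.626, -0.167, -0.762], [0.105, -0.986, 0.129], [-0.772, 0.001, 0.635]]
ft_force: [11.0, -2.2, 34.2]
grip_width: 0.0556
```

```bash
python3 - <<'E'
from h import *
plan([.649,-.026,.192],Rt(-99.5,-40))
E
```

```text
t 18.5667 at [ 0.6489 -0.0258  0.1981] w 0.05561413089786109 F [10.9929 -2.2394 34.1582] q [-12.0777  54.1124  28.411   -2.36   136.8536  86.3772]
shift cm [ 0.4619  0.0188 -0.3938] rot [-0.0016 -0.01    0.0004]
```

Call:
carry_out(motion=[[[-0.4, 0, 0.3, 0, 0, 0, 5], [-0.4, 0, 0.3, 0, 0, 0, 5], [-0.4, 0, 0.3, 0, 0, 0, 5.8], [-0.4, 0, 0.3, 0, 0, 0, 6.2], [-0.4, 0, 0.3, 0, 0, 0, 7]]])

```text
time_s: 18.98
position: [0.649, -0.0259, 0.1955]
tool_rot: [[-0.633, -0.166, -0.756], [0.107, -0.986, 0.128], [-0.767, 0.0, 0.642]]
ft_force: [-0.4, -1.0, 0.1]
grip_width: 0.07
```

Call:
carry_out(motion=[[[0, 0, 0, 0, 0, 0, 7.4], [0, 0, 0, 0, 0, 0, 7.5], [-2, 0, 0, 0, 0, 0, 7.5], [-4, 0, 0, 0, 0, 0, 7.5], [-5, 0, 0, 0, 0, 0, 7.5]]])

```text
time_s: 19.4
position: [0.675, -0.0308, 0.2325]
tool_rot: [[-0.635, -0.167, -0.754], [0.108, -0.986, 0.127], [-0.765, -0.0, 0.644]]
ft_force: [0.3, -0.1, 1.5]
grip_width: 0.0751
```

Call:
carry_out(motion=[[[-0.8, 0, 0.6, 0, 0.12, 0, 7.5], [-1.6, 0, 1.3, 0, 0.24, 0, 7.5], [-2.4, 0, 2, 0, 0.36, 0, 7.5], [-3.5, 0, 2.8, 0, 0.48, 0, 7.5], [-5, 0, 4, 0, 0.6, 0, 7.5]]], grip_force=40)

```text
time_s: 19.82
position: [0.6766, -0.0311, 0.2968]
tool_rot: [[-0.088, -0.167, -0.982], [0.015, -0.986, 0.166], [-0.996, -0.0, 0.089]]
ft_force: [1.1, -0.3, -0.0]
grip_width: 0.0751
```

```bash
python3 - <<'E'
from h import *
plan([.552,.372,.25],Rt(-90))
d=snap('top');e=snap('side')
A=cv2.resize(d['image'][125:280,205:425,::-1],(440,310),interpolation=2);B=cv2.resize(e['image'][105:260,170:325,::-1],(310,310),interpolation=2)
cv2.imwrite('pics/p14.png',cv2.hconcat([A,B]))
E
```

```text
t 19.8167 at [ 0.6766 -0.0311  0.2968] w 0.07513476709077545 F [ 1.114  -0.3229 -0.018 ] q [-12.5341  37.1013  39.0712  -0.261  108.9555  86.9845]
shift cm [  6.3714 -37.6724  18.5059] rot [-0.1673  0.0894  0.0078]
```

View pics/p14.png

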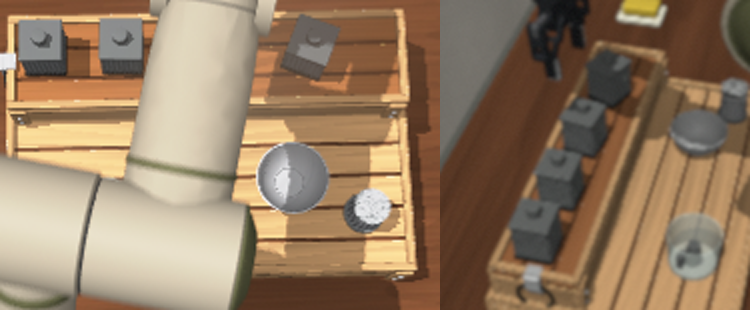

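All four cartridges now stand: (42,45), (121,45) and (313,48) in the top half, plus the fourth visible in the side half, with gaps between them. Next the flat filters. Check by code whether either has been knocked.

```bash
cat >> h.py <<'E'
def flats(n='top',roi=(120,185,215,290)):
    d=snap(n);i=d['image'];x0,y0,x1,y1=roi
    hs=cv2.cvtColor(i,cv2.COLOR_RGB2HSV)[y0:y1,x0:x1]
    m=((hs[...,1]<60)&(hs[...,2]>110)).astype(np.uint8)
    m=cv2.morphologyEx(m,cv2.MORPH_CLOSE,np.ones((5,5)))
    k,_,st,c=cv2.connectedComponentsWithStats(m)
    for j in range(1,k):
        if st[j,4]>80:print(n,c[j]+[x0,y0],st[j],ray(d,[c[j]+[x0,y0]],.03)[0])
E
python3 - <<'E'
from h import *
flats();flats('side',(215,290,300,340))
E
```

```text
top [172.0528 203.4627] [ 42   9  22  21 322] [0.5523 0.3734 0.03  ]
top [197.5193 244.2632] [  43   19   52   86 2413] [0.4305 0.2993 0.03  ]
side [241.3077 312.7667] [ 16  12  22  24 390] [0.5519 0.3793 0.03  ]
side [277.4058 319.0386] [ 52  18  22  24 414] [0.4518 0.3759 0.03  ]
```

Call:
carry_out(motion=[[[0, -4, 1.5, -0.03, 0.018, 0, 8.5], [0, -8, 3.5, -0.06, 0.036, 0, 8.5], [0, -12, 5.5, -0.09, 0.054, 0, 8.5], [0, -15.5, 7.5, -0.12, 0.07, 0, 8.5], [0, -19, 9.3, -0.167, 0.089, 0, 8.5]]])

```text
time_s: 20.43
position: [0.6177, 0.1698, 0.303]
tool_rot: [[-0.009, 0.0, -1.0], [0.008, -1.0, -0.0], [-1.0, -0.008, 0.009]]
ft_force: [0.3, -0.1, -0.4]
grip_width: 0.085
```

Call:
carry_out(motion=[[[0, -4, 1.3, 0, 0, 0, 8.5], [0, -8, 2.6, 0, 0, 0, 8.5], [0, -12, 3.9, 0, 0, 0, 8.5], [1, -16, 5.2, 0, 0, 0, 8.5], [3, -19.5, 6.6, 0, 0, 0, 8.5]]])

```text
time_s: 20.85
position: [0.5533, 0.3631, 0.2783]
tool_rot: [[-0.005, -0.0, -1.0], [0.008, -1.0, 0.0], [-1.0, -0.008, 0.005]]
ft_force: [1.4, -0.0, 0.5]
grip_width: 0.085
```

```bash
python3 - <<'E'
from h import *
plan([.552,.373,.013],Rt(-90))
flats('side',(215,290,300,340))
E
```

```text
t 20.85 at [0.5533 0.3631 0.2783] w 0.08499105381590123 F [ 1.3855 -0.0336  0.4822] q [ 22.8434  32.6819  49.9888   0.5506  97.3873 112.9196]
shift cm [26.5348 -0.766   0.004 ] rot [-0.0001  0.0046  0.0084]
side [241.3359 312.6406] [ 16  12  22  24 384] [0.5519 0.3789 0.03  ]
side [277.4602 318.7935] [ 52  18  22  24 402] [0.4518 0.3752 0.03  ]
```

Call:
carry_out(motion=[[[4, -0.4, 0, 0, 0.005, 0.008, 8.5], [8, -0.8, 0, 0, 0.005, 0.008, 8.5], [12, -0.8, 0, 0, 0.005, 0.008, 8.5], [16, -0.8, 0, 0, 0.005, 0.008, 8.5], [20, -0.8, 0, 0, 0.005, 0.008, 8.5]]])

```text
time_s: 21.32
position: [0.5518, 0.37, 0.0747]
tool_rot: [[-0.004, -0.0, -1.0], [-0.002, -1.0, 0.0], [-1.0, 0.002, 0.004]]
ft_force: [0.6, 0.1, 1.0]
grip_width: 0.0851
```

```bash
python3 - <<'E'
from h import *
plan([.552,.373,.014],Rt(-90))
E
```

```text
t 21.3167 at [0.5518 0.37   0.0747] w 0.08511357079723839 F [0.5965 0.0877 1.0392] q [ 23.6555  41.548   67.3037   0.0041  71.3817 113.6762]
shift cm [ 6.0737 -0.3073 -0.0399] rot [-0.0004  0.0038 -0.0016]
```

Call:
carry_out(motion=[[[2, -0.3, 0, 0, 0, 0, 8.5], [4, -0.3, 0, 0, 0, 0, 8.5], [5.5, -0.3, 0, 0, 0, 0, 8.5], [6, -0.3, 0, 0, 0, 0, 8.5], [6, -0.3, 0, 0, 0, 0, 8.5]]])

```text
time_s: 21.73
position: [0.5517, 0.3727, 0.0159]
tool_rot: [[-0.005, -0.001, -1.0], [-0.002, -1.0, 0.001], [-1.0, 0.002, 0.005]]
ft_force: [0.8, 0.2, -0.5]
grip_width: 0.0853
```

Call:
carry_out(motion=[[[0, 0, 0, 0, 0, 0, 5], [0, 0, 0, 0, 0, 0, 5], [0, 0, 0, 0, 0, 0, 5], [0, 0, 0, 0, 0, 0, 5], [0, 0, 0, 0, 0, 0, 5]]])

```text
time_s: 22.15
position: [0.5531, 0.3735, 0.0203]
tool_rot: [[0.003, -0.001, -1.0], [0.001, -1.0, 0.001], [-1.0, -0.001, -0.003]]
ft_force: [-0.7, 0.6, 6.1]
grip_width: 0.0549
```

Call:
carry_out(motion=[[[-4, 0, 0, 0, 0, 0, 5], [-8, 0, 0, 0, 0, 0, 5], [-12, 0, 0, 0, 0, 0, 5], [-16, 0, 0, 0, 0, 0, 5], [-20, 0, 0, 0, 0, 0, 5]]])

```text
time_s: 22.57
position: [0.5518, 0.373, 0.2212]
tool_rot: [[0.0, -0.0, -1.0], [0.0, -1.0, 0.0], [-1.0, -0.0, -0.0]]
ft_force: [0.8, -0.5, -1.2]
grip_width: 0.0546
```

```bash
python3 - <<'E'
from h import *
plan([.525,-.002,.22],Rt(-90))
flats('side',(215,290,300,340))
E
```

```text
t 22.5667 at [0.5518 0.373  0.2212] w 0.05458159565400383 F [ 0.8462 -0.5331 -1.2462] q [ 23.8929  34.6123  55.6314   0.0083  89.7264 113.9204]
shift cm [ 0.101  37.5001  2.6606] rot [-0.0005 -0.0004  0.0003]
side [277.4442 318.7692] [ 52  18  22  24 403] [0.4519 0.3751 0.03  ]
```

Flat filter 1 is held (its blob has gone from the counter, and the width is 55 mm). Carry it to the middle-rear gap at (0.525, -0.002).

Call:
carry_out(motion=[[[0, 4, 1.3, 0, 0, 0, 5], [0, 8, 2.7, 0, 0, 0, 5], [0, 12, 2.7, 0, 0, 0, 5], [0, 16, 2.7, 0, 0, 0, 5], [0, 20, 2.7, 0, 0, 0, 5]]])

```text
time_s: 23.03
position: [0.5244, 0.1716, 0.2189]
tool_rot: [[0.001, 0.0, -1.0], [0.0, -1.0, -0.0], [-1.0, -0.0, -0.001]]
ft_force: [1.2, -0.0, -0.8]
grip_width: 0.0547
```

Call:
carry_out(motion=[[[0, 4, 0, 0, 0, 0, 5], [0, 8, 0, 0, 0, 0, 5], [0, 12, 0, 0, 0, 0, 5], [0, 16, 0, 0, 0, 0, 5], [0, 17.5, 0, 0, 0, 0, 5]]])

```text
time_s: 23.45
position: [0.5248, -0.006, 0.2187]
tool_rot: [[0.001, -0.004, -1.0], [-0.001, -1.0, 0.004], [-1.0, 0.001, -0.001]]
ft_force: [0.7, -0.4, -0.5]
grip_width: 0.0544
```

Call:
carry_out(motion=[[[2, 0, 0, 0, 0, 0, 5], [4, 0, 0, 0, 0, 0, 5], [6, 0, 0, 0, 0, 0, 5], [6, 0, 0, 0, 0, 0, 5], [6, 0, 0, 0, 0, 0, 5]]])

```text
time_s: 23.87
position: [0.5249, -0.0017, 0.1586]
tool_rot: [[-0.001, -0.001, -1.0], [0.001, -1.0, 0.001], [-1.0, -0.001, 0.001]]
ft_force: [0.4, -0.6, 0.5]
grip_width: 0.0544
```

```bash
python3 - <<'E'
from h import *
plan([.525,-.002,.101],Rt(-90))
E
```

```text
t 23.8667 at [ 0.5249 -0.0017  0.1586] w 0.054392118921366236 F [ 0.4313 -0.5946  0.4818] q [-13.1362  23.8373  86.0763   0.0347  70.1546  76.8839]
shift cm [ 5.7558  0.036  -0.0196] rot [-0.0006  0.001   0.0008]
```

Call:
carry_out(motion=[[[2, 0, 0, 0, 0, 0, 5], [4, 0, 0, 0, 0, 0, 5], [5, 0, 0, 0, 0, 0, 5], [5.6, 0, 0, 0, 0, 0, 5], [5.6, 0, 0, 0, 0, 0, 5]]])

```text
time_s: 24.28
position: [0.5254, -0.0016, 0.1029]
tool_rot: [[0.001, -0.0, -1.0], [0.0, -1.0, 0.0], [-1.0, -0.0, -0.001]]
ft_force: [-0.8, 0.3, -1.1]
grip_width: 0.0549
```

Call:
carry_out(motion=[[[0, 0, 0, 0, 0, 0, 5.8], [0, 0, 0, 0, 0, 0, 6.5], [0, 0, 0, 0, 0, 0, 7.2], [0, 0, 0, 0, 0, 0, 7.2], [0, 0, 0, 0, 0, 0, 7.2]]])

```text
time_s: 24.7
position: [0.5254, -0.0017, 0.1032]
tool_rot: [[0.001, -0.001, -1.0], [0.0, -1.0, 0.001], [-1.0, -0.0, -0.001]]
ft_force: [-0.0, 0.1, -1.3]
grip_width: 0.072
```

Call:
carry_out(motion=[[[-3, 0, 0, 0, 0, 0, 7.2], [-6, 0, 0, 0, 0, 0, 7.2], [-10, 0, 0, 0, 0, 0, 7.2], [-13, 0, 0, 0, 0, 0, 7.2], [-14, 0, 0, 0, 0, 0, 7.2]]])

```text
time_s: 25.12
position: [0.5263, -0.002, 0.2478]
tool_rot: [[0.008, -0.0, -1.0], [-0.001, -1.0, 0.0], [-1.0, 0.001, -0.008]]
ft_force: [0.0, 0.0, 0.9]
grip_width: 0.0722
```

```bash
python3 - <<'E'
from h import *
plan([.452,.370,.24],Rt(-90))
flats('side',(215,290,300,340))
E
```

```text
t 25.1167 at [ 0.5263 -0.002   0.2478] w 0.07223044443013889 F [0.0069 0.0206 0.9066] q [-13.131   18.9782  77.7988   0.0346  82.7326  76.8875]
shift cm [  0.6701 -37.1946   7.4497] rot [-0.0004 -0.0085 -0.0014]
side [277.3933 319.0504] [ 52  18  22  24 417] [0.4518 0.376  0.03  ]
```

Call:
carry_out(motion=[[[0, -4, 1.5, 0, -0.008, 0, 8], [0, -8, 3, 0, -0.008, 0, 8], [0, -12, 4.5, 0, -0.008, 0, 8], [0, -16, 6, 0, -0.008, 0, 8.5], [0, -20, 7.5, 0, -0.008, 0, 8.5]]])

```text
time_s: 25.58
position: [0.4508, 0.1948, 0.2421]
tool_rot: [[-0.009, -0.001, -1.0], [0.0, -1.0, 0.001], [-1.0, -0.0, 0.009]]
ft_force: [1.5, 0.2, -0.2]
grip_width: 0.0848
```

Call:
carry_out(motion=[[[0, -4, 0, 0, 0, 0, 8.5], [0, -8, 0, 0, 0, 0, 8.5], [1, -12, 0, 0, 0, 0, 8.5], [2, -16, 0, 0, 0, 0, 8.5], [4, -17.2, 0, 0, 0, 0, 8.5]]])

```text
time_s: 26.0
position: [0.4514, 0.37, 0.2027]
tool_rot: [[-0.005, 0.003, -1.0], [0.003, -1.0, -0.003], [-1.0, -0.003, 0.005]]
ft_force: [0.2, -0.7, -0.5]
grip_width: 0.0848
```

```bash
python3 - <<'E'
from h import *
flats('side',(215,290,300,340));flats('top',(150,215,200,265))
plan([.452,.370,.014],Rt(-90))
E
```

```text
side [277.476  318.9447] [ 52  18  22  24 416] [0.4517 0.3756 0.03  ]
top [163.1841 242.5857] [   0    0   35   50 1173] [0.4388 0.3971 0.03  ]
t 26.1 at [0.45   0.3667 0.1988] w 0.08463257271680916 F [-0.0048 -0.61    0.012 ] q [ 27.4003  27.0616  73.0708   0.2277  80.6379 117.2072]
shift cm [18.4759 -0.3802 -0.457 ] rot [ 0.0027  0.0137 -0.0027]
```

Call:
carry_out(motion=[[[4, -0.2, -0.2, 0, 0.006, 0, 8.5], [8, -0.2, -0.2, 0, 0.006, 0, 8.5], [12, -0.2, -0.2, 0, 0.006, 0, 8.5], [15, -0.2, -0.2, 0, 0.006, 0, 8.5], [17, -0.2, -0.2, 0, 0.006, 0, 8.5]]])

```text
time_s: 26.52
position: [0.4518, 0.3655, 0.0302]
tool_rot: [[-0.005, -0.002, -1.0], [-0.002, -1.0, 0.002], [-1.0, 0.002, 0.005]]
ft_force: [-0.5, 0.0, -1.2]
grip_width: 0.085
```

```bash
python3 - <<'E'
from h import *
plan([.452,.370,.014],Rt(-90))
E
```

```text
t 26.5167 at [0.4518 0.3655 0.0302] w 0.08501444945107711 F [-0.4801  0.044  -1.2007] q [ 27.2937  38.0519  84.6946   0.0507  57.5561 117.3621]
shift cm [ 1.6149 -0.4492 -0.031 ] rot [-0.0017  0.005  -0.0018]
```

Call:
carry_out(motion=[[[1, -0.4, 0, 0, 0, 0, 8.5], [1.6, -0.4, 0, 0, 0, 0, 8.5], [1.6, -0.4, 0, 0, 0, 0, 5], [1.6, -0.4, 0, 0, 0, 0, 5], [1.6, -0.4, 0, 0, 0, 0, 5]]])

```text
time_s: 26.93
position: [0.4534, 0.3716, 0.0187]
tool_rot: [[0.001, -0.001, -1.0], [0.002, -1.0, 0.001], [-1.0, -0.002, -0.001]]
ft_force: [-1.2, -1.0, 2.1]
grip_width: 0.0547
```

Call:
carry_out(motion=[[[0, 0, 0, 0, 0, 0, 5], [0, 0, 0, 0, 0, 0, 5], [0, 0, 0, 0, 0, 0, 5], [0, 0, 0, 0, 0, 0, 5], [0, 0, 0, 0, 0, 0, 5]]])

```text
time_s: 27.35
position: [0.4534, 0.3716, 0.0187]
tool_rot: [[0.002, -0.0, -1.0], [0.002, -1.0, 0.0], [-1.0, -0.002, -0.001]]
ft_force: [-0.5, -0.7, 7.8]
grip_width: 0.0548
```

Call:
carry_out(motion=[[[-4, 0, 0, 0, 0, 0, 5], [-8, 0, 0, 0, 0, 0, 5], [-12, 0, 0, 0, 0, 0, 5], [-16, 0, 0, 0, 0, 0, 5], [-20, 0, 0, 0, 0, 0, 5]]])

```text
time_s: 27.77
position: [0.4524, 0.3711, 0.2198]
tool_rot: [[-0.0, -0.0, -1.0], [0.001, -1.0, 0.0], [-1.0, -0.001, 0.0]]
ft_force: [1.4, 0.8, -1.0]
grip_width: 0.0547
```

```bash
python3 - <<'E'
from h import *
plan([.430,-.015,.22],Rt(-90))
flats('side',(215,290,300,340))
E
```

```text
t 27.7667 at [0.4524 0.3711 0.2198] w 0.05473923132374364 F [ 1.4335  0.8159 -0.9893] q [ 27.7522  26.262   70.8123   0.0615  82.9112 117.7672]
shift cm [-0.0562 38.6116  2.2242] rot [-0.0004  0.0003  0.0011]
```

Call:
carry_out(motion=[[[0, 4, 0.5, 0, 0, 0, 5], [0, 8, 1, 0, 0, 0, 5], [0, 12, 1.5, 0, 0, 0, 5], [0, 16, 2.2, 0, 0, 0, 5], [0, 20, 2.2, 0, 0, 0, 5]]])

```text
time_s: 28.23
position: [0.4292, 0.1699, 0.2173]
tool_rot: [[-0.001, 0.0, -1.0], [0.001, -1.0, -0.0], [-1.0, -0.001, 0.001]]
ft_force: [1.7, -0.3, -0.4]
grip_width: 0.0545
```

Call:
carry_out(motion=[[[0, 4, 0, 0, 0, 0, 5], [0, 8, 0, 0, 0, 0, 5], [0, 12, 0, 0, 0, 0, 5], [0, 16, 0, 0, 0, 0, 5], [0, 18.6, 0, 0, 0, 0, 5]]])

```text
time_s: 28.65
position: [0.4303, -0.0176, 0.2173]
tool_rot: [[0.0, -0.002, -1.0], [-0.001, -1.0, 0.002], [-1.0, 0.001, -0.0]]
ft_force: [0.9, -0.0, -0.6]
grip_width: 0.0551
```

Call:
carry_out(motion=[[[2, 0, 0, 0, 0, 0, 5], [4, 0, 0, 0, 0, 0, 5], [6, 0, 0, 0, 0, 0, 5], [6, 0, 0, 0, 0, 0, 5], [6, 0, 0, 0, 0, 0, 5]]])

```text
time_s: 29.07
position: [0.4304, -0.0146, 0.157]
tool_rot: [[-0.002, -0.001, -1.0], [0.001, -1.0, 0.001], [-1.0, -0.001, 0.002]]
ft_force: [-0.2, -0.7, -0.6]
grip_width: 0.0549
```

```bash
python3 - <<'E'
from h import *
plan([.430,-.015,.1],Rt(-90))
E
```

```text
t 29.0667 at [ 0.4304 -0.0146  0.157 ] w 0.054866890289209574 F [-0.1973 -0.7439 -0.5928] q [-17.7725  15.4271 100.1473   0.0001  64.5493  72.2573]
shift cm [5.7006 0.0467 0.0285] rot [-0.0005  0.0021  0.0007]
```

Call:
carry_out(motion=[[[2, 0, 0, 0, 0, 0, 5], [4, 0, 0, 0, 0, 0, 5], [5, 0, 0, 0, 0, 0, 5], [5.6, 0, 0, 0, 0, 0, 5], [5.6, 0, 0, 0, 0, 0, 5]]])

```text
time_s: 29.48
position: [0.4308, -0.0146, 0.101]
tool_rot: [[-0.001, -0.0, -1.0], [0.0, -1.0, 0.0], [-1.0, -0.0, 0.001]]
ft_force: [-0.6, 0.0, -1.3]
grip_width: 0.0544
```

Call:
carry_out(motion=[[[0, 0, 0, 0, 0, 0, 5.8], [0, 0, 0, 0, 0, 0, 6.5], [0, 0, 0, 0, 0, 0, 7.2], [0, 0, 0, 0, 0, 0, 7.2], [0, 0, 0, 0, 0, 0, 7.2]]])

```text
time_s: 29.9
position: [0.4307, -0.0146, 0.1011]
tool_rot: [[-0.001, -0.0, -1.0], [0.0, -1.0, 0.0], [-1.0, -0.0, 0.001]]
ft_force: [-0.3, 0.3, 0.1]
grip_width: 0.0719
```

Call:
carry_out(motion=[[[-3, 0, 0, 0, 0, 0, 7.2], [-6, 0, 0, 0, 0, 0, 7.2], [-10, 0, 0, 0, 0, 0, 7.2], [-13, 0, 0, 0, 0, 0, 7.2], [-16, 0, 0, 0, 0, 0, 7.2]]])

```text
time_s: 30.32
position: [0.4305, -0.0146, 0.2629]
tool_rot: [[-0.0, -0.0, -1.0], [0.0, -1.0, 0.0], [-1.0, -0.0, 0.0]]
ft_force: [0.6, -0.2, -1.0]
grip_width: 0.0721
```

Call:
carry_out(motion=[[[0, -4, 0, 0, 0, 0, 7.2], [0, -8, 0, 0, 0, 0, 7.2], [0, -12, 0, 0, 0, 0, 7.2], [0, -16, 0, 0, 0, 0, 7.2], [0, -20, 0, 0, 0, 0, 7.2]]])

```text
time_s: 30.73
position: [0.4304, 0.1872, 0.2612]
tool_rot: [[-0.001, -0.001, -1.0], [0.0, -1.0, 0.001], [-1.0, -0.0, 0.001]]
ft_force: [0.8, -0.9, -0.7]
grip_width: 0.0718
```

Call:
carry_out(motion=[[[0, -4, 0, 0, 0, 0, 7.2], [0, -8, 0, 0, 0, 0, 7.2], [0, -12, 0, 0, 0, 0, 7.2], [0, -16, 0, 0, 0, 0, 7.2], [0, -20, 0, 0, 0, 0, 7.2]]])

```text
time_s: 31.15
position: [0.4304, 0.3874, 0.261]
tool_rot: [[-0.001, -0.0, -1.0], [0.0, -1.0, 0.0], [-1.0, -0.0, 0.001]]
ft_force: [1.1, -1.0, -0.1]
grip_width: 0.0722
```

```bash
python3 - <<'E'
from h import *
d=snap('top');e=snap('side')
A=cv2.resize(d['image'][125:280,205:425,::-1],(484,341),interpolation=2);B=cv2.resize(e['image'][105:285,170:340,::-1],(316,341),interpolation=2)
cv2.imwrite('pics/p15.png',cv2.hconcat([A,B]))
print(env.observe()['time_s'],env.observe()['position'])
E
```

```text
31.25 [0.4299 0.3896 0.2601]
```

View pics/p15.png

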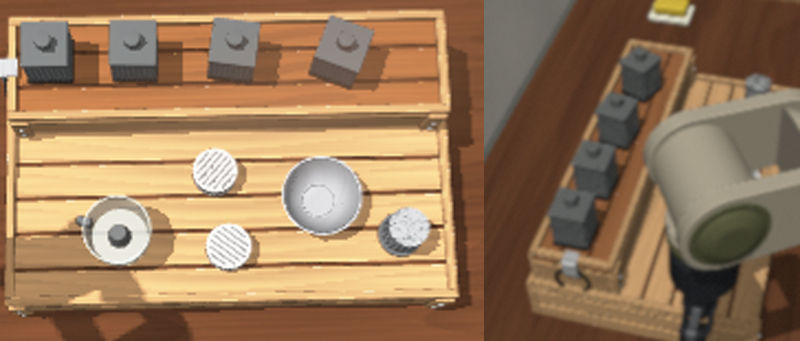

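Everything is in place: four cartridges upright at (46,50), (133,48), (233,48) and (342,50). The discs are at (214,171) and (228,246) and the shroud at (405,230), all clear of the bowl and bin. One last full view to be sure no brush roll was hidden under the arm.

```bash
python3 - <<'E'
import cv2
from h import *
a=snap('top','full.png')['image']
E
```

```text
(no output)
```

View pics/full.png

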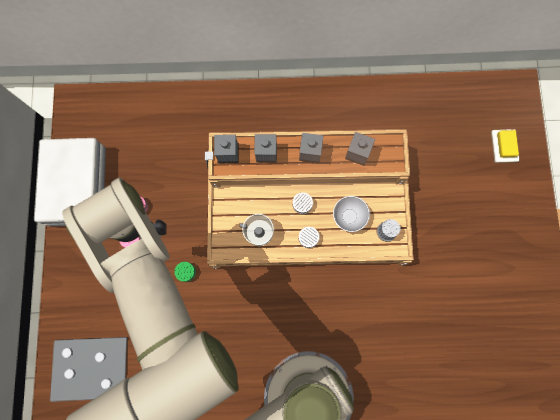

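The full view shows no brush roll, including the counter area the arm covered at the start (about (430,330)). Hand in.

```bash
python3 -c "
from rig import env
env.close_job()
print(env.observe()['time_s'])"
```

```text
the job is handed in; nothing more can be done
the job is handed in; nothing more can be done
```

The job is handed in at about 31 s of robot time. Both tipped cartridges now stand knob up in the lane. The shroud stands at the right end of the front shelf, and the two white flat filters lie in its middle.

- **Cartridges:** I first turned the right-hand one and moved it towards the middle of the lane, so the wrist could swing it up within its joint ranges.
- **Parts present:** Two tipped cartridges and three counter parts were there. A full view with the arm moved aside showed no brush roll.
- **Final pictures:** All four cartridges look upright with visible gaps between them, and the discs and shroud are clear of the bowl and dust bin. I judged uprightness and gaps from the pictures only. I saw no shift of the bowl, bin or standing filters, but I did not measure their final positions.
- **Forces:** The highest I read was about 36 N, when I pressed the second cartridge onto the lane. That stayed within the limits, and I backed off before releasing it.
- **Disagreement:** The side camera put the flat filters 5–6 mm further left than the top camera. That was probably its view of their side walls, so I used the top-camera values and both grasps held.
- **Pictures viewed:** I viewed 15, one over the budget, to rule out a hidden brush roll.

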